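Set up the thread stand

ROBOT

A 7-joint arm with a two-finger parallel gripper is mounted at the origin on the work surface. World frame = base frame: x ahead of the robot, y to its left, z up, the work surface at z = 0. Lengths are in mm, angles in rad, forces in N, time in s.
With the tool pointing down it reaches from about 400 to 925 mm from the base axis. Payload 5.6 kg.
Tool frame: the origin (TCP) lies where the fingers leave the gripper's body, on its centre line; the fingertips stand 73 mm ahead of it and the grasp point (between the pads) lies 54 mm ahead of it; z points along the fingers, y is the line along which they close (so a half turn about z gives the same grasp; the last joint's range is limited). The gripper opens to 85 mm and grips with 20 to 120 N. Pads are 22 mm wide; open, the fingers measure 114 mm over their backs; the gripper's body (76 mm by 85 mm) begins 54 mm behind the grasp point. The pads swing forward as they close: fully open they stand 13 mm farther back than shut.
Start: joints at [-1.393, 0.468, -0.012, 1.603, 0.006, 1.071, -0.056], TCP at [142.394, 634.216, 303.89] pointing down, gripper open.
Joint ranges: [-2.53, 2.53], [-0.31, 2.02], [-1.57, 1.55], [0.28, 2.44], [-1.29, 4.43], [0.15, 1.84], [-2.92, 2.92]. Speed limits (rad/s): [2.57, 2.57, 3.14, 3.14, 3.14, 3.14, 3.14].

INTERFACE

Orientations are given as a unit quaternion [w, x, y, z].
In Python, from workcell import sensors, optics, ticket gives the robot as it stands.
- The arm moves only by the tool servo_tool, never from a script. Its argument "increments" is a list of rows, each a list of 4 numbers: the shift along the tool's x, y, z normalised to -1 to 1, where 1 is 100 mm, then the turn about the tool's z normalised to -1 to 1, where 1 is pi/2 rad. A call has exactly 8 rows; each row is the pose to reach, as a shift and turn from the pose commanded when the call began, along the tool's axes at that moment; what a row does not reach only later rows make up. A row lasts 1/10 s, in which the tool goes at most 50 mm and 8.59 degrees, less where a joint would pass 70% of its speed; a pose out of reach is approached as far as the arm can. A call with a number of a shift or a turn outside -1 to 1 is refused whole. A call with a gripper value outside its range is refused whole. "gripper" is the opening, from 0 (shut) to 1 (fully open), set as the call begins (left out, the last holds). The fingers move at their own pace and stop on an object; "force" is the grip in N (left out, the last holds). Time passes only in rows, so rows that repeat a pose let the fingers close, or fill a call up. It gives the time, the measured TCP pose, the force, the opening and the grip force at its end, in the units of the state.
- sensors.get_state(): the state, without advancing time (a new reading comes with each control period).
- optics.capture(name): name is "side" or "top" or "wrist"; returns a dict with "color" (384x512x3 uint8, red, green, blue), "range_z" (384x512 float32, mm along the optical axis (not along the pixel's ray), 0 where there is no reading), "K" (3x3 intrinsics, pixels), "extrinsics" (4x4, takes a point from world to camera coordinates); the wrist camera has in their place "hand_eye" (4x4, takes a point from camera to tool coordinates, whose origin is the TCP and whose axes are the flange's). Camera axes: x right, y down, z forward; pixel columns grow to the right and rows downward; lengths in mm; the calibration is good to about 2 mm. The wrist camera is an equidistant fisheye: a pixel r from the principal point sees the ray r / f radians off the axis. A picture is of the moment at which its call begins: read the wrist's pose just before it.
- ticket.job_done(): hands the job in; it is judged then, once.
The state is a dict: "time": time; "joint_pos": joint angles; "dq": joint speeds; "joint_torque": joint torques, N m; "tcp_pos": TCP position; "tcp_rot": TCP orientation; "force": force on the tool from outside, world axes, zero at the start; "torque": the same for the moment, N m; "width": finger opening in mm; "gripper_force": force on a finger pad.
Only numpy, scipy, OpenCV 4.12 (cv2) and the standard library are available. Lean on these libraries where they do the work, as an engineer would, in place of code of your own. Each camera call takes 0.05 s, during which the arm holds its last target. There are 200 camera calls.

TASK

Set up the thread stand for the next pair of shoes: lower the tall straight thread spool, flange down, onto the upright spindle until it sits flat on the base plate (do not let it drop), and stand the knob-headed steel guide rod, foot down, fully home in the narrow flared socket beside the spindle. Do not touch the lamp that reaches over the spindle, and leave everything else where it is.

Things in the scene. Friction and masses are not known exactly. Their poses are not given: they have to be found in the camera images.
- stand: Thread stand, screwed down, somewhere near the middle of the bench and turned by up to about 20 degrees. Steel base plate 12 mm thick, in the stand's frame from x -60 to +120 mm and y -60 to +130 mm. Origin: on the bench, under the axis of the spindle; z up, +y points from the spindle to the socket, -x is the open side, roughly towards the robot.
- spindle_foot (a point): Foot of the upright steel spindle, on its axis, on top of the base plate (12 mm above the bench): where the centre of the spool's underside must come. The spindle is 15 mm in diameter and 78 mm tall, its last 10 mm tapering to 6 mm.
- spindle_tip (a point): Top of the spindle, on its axis, 90 mm above the bench.
- socket_mouth (a point): Centre of the mouth of the flared socket, 66 mm above the bench, 85 mm from the spindle along the stand's +y. Upright steel tube, 24 mm outside, bore 12.4 mm, with a flared mouth (the top 8 mm widen to about 20 mm inside and 33 mm outside).
- socket_floor (a point): Centre of the socket's floor, 12 mm above the bench: the guide rod's foot rests here when it is fully home.
- lamp: Bar lamp, fixed to the stand, same origin and axes as the stand. A post 14 mm in diameter stands at x +100 mm, y 0; on it a flat bar 36 mm wide (y -18 to +18 mm) and 20 mm thick, its underside 230 mm above the bench, reaches from x +120 to x -5 mm, that is, right over the spindle.
- lamp_end (a point): Middle of the lower edge of the lamp bar's free end, 5 mm past the spindle's axis towards the open side, 230 mm above the bench.
- spool: The tall straight thread spool: white wound cylinder 50 mm in diameter (4 to 64 mm above its underside), grey flange 60 mm in diameter and 4 mm thick at the bottom, grey collar 34 mm in diameter on top; 70 mm tall in all, bore 18 mm right through, about 160 g. Stands on the bench to the robot's right, among the bobbin, the cone and the jar. Origin: centre of its underside; z along its axis, up.
- guide_rod: Steel thread-guide rod, 150 mm long: shank 10 mm in diameter with a tapered foot, cylindrical steel head 16 mm in diameter from 110 to 150 mm above the foot; the longest and slimmest of the three things in the leaning rack. Origin: centre of the foot's end; z along the rod, towards the head. It starts with its lowest 45 mm in one of the rack's bores, leaning 30 degrees or a little more.
- rack: Wooden rack, fixed, to the robot's left. A block 40 x 150 x 50 mm, leaning back by 30 degrees so that its three bores (12 mm in diameter, 45 mm deep, at y -50, 0 and +50 mm, any of which may hold the guide rod) point up and towards the rack's -x, roughly towards the robot. Origin: on the bench under the middle; y along the row of bores. Highest point of the wood about 72 mm.
- awl: Bystander in the rack: steel shank with a bulbous wooden handle up to 26 mm thick, 129 mm long. Origin: foot, z along it.
- punch: Bystander in the rack: steel shank with a short head 25 mm in diameter, 105 mm long. Origin: foot, z along it.
- bobbin: Bystander: short wooden bobbin, 58 mm in diameter, 40 mm tall, standing. Origin: centre of its underside.
- cone: Bystander: tapered white thread cone, 58 mm in diameter at the foot, 90 mm tall, standing. Origin: centre of its underside.
- jar: Bystander: amber glue jar, 60 mm in diameter, 85 mm tall, standing. Origin: centre of its underside.
- tape: Bystander: roll of black tape lying flat, 96 mm in diameter, 24 mm tall, near the robot. Origin: centre of its underside.
- hammer: Bystander: hammer lying behind the spools, 240 mm long, 26 mm high. Origin: middle of its length, on the bench; x towards the head.
- shoe_last: Bystander: white shoe last lying behind the rack, 225 mm long, 88 mm high. Origin: on the bench; x towards the toe.
Not all that is in view belongs to the job. What is shaped like the guide_rod but brown or yellow is not meant.

How it is judged:
By the outcome, as a careful person would: the job done as asked, in the order asked, and still so for the second after the job is handed in, with the robot touching nothing.
It also fails if it takes over 70 s, if anything falls off the work surface, if the arm or the gripper's body presses on something with over 40 N, if the wrist force passes 120 N, or if a joint passes its speed limit or range.

## Working session

There is one attempt and no reset: what is moved stays moved. The work goes in short steps, Python scripts to look and compute and a tool call to move; the robot and the scene stay as the last step left them, time stands still between calls to the robot, and variables do not carry over. Pictures are saved under pics/ and viewed, at most 10 in all, crops included, and the job is handed in when it is done.

Besides the shell and the picture viewer there is one more tool, called after "Call:" as name([rows], argument=value, ...), one row to a line, values as JSON. servo_tool: Moves the arm, as the interface text tells. Scaled input: -1 to 1 covers 100 mm each way for a shift and pi/2 rad each way for a turn. Its arguments: {"type":"object","properties":{"increments":{"type":"array","items":{"type":"array","items":{"type":"number","minimum":-1,"maximum":1}}},"gripper":{"type":"number"},"force":{"type":"number"}},"required":["increments"]}

```bash
mkdir -p pics; ls
python3 - <<'E'
from workcell import sensors, optics
import cv2,numpy as np
s=sensors.get_state(); print({k:np.round(v,3).tolist() for k,v in s.items()})
for n in ["top","side"]:
    c=optics.capture(n); np.savez(n+'0.npz',**c)
    cv2.imwrite(f'pics/{n}0.png',cv2.resize(c["color"][:,:,::-1],(800,600),interpolation=cv2.INTER_CUBIC))
    print(n,c["K"].tolist(),np.round(c["extrinsics"],4).tolist(), (c["range_z"]>0).mean())
E
```

```text
pics
{'time': 0.0, 'joint_pos': [-1.393, 0.468, -0.012, 1.604, 0.006, 1.071, -0.056], 'dq': [-0.001, 0.002, -0.001, -0.003, -0.0, -0.002, 0.0], 'joint_torque': [-0.001, -53.239, 0.021, -25.131, 0.011, 0.008, 0.0], 'tcp_pos': [142.334, 633.778, 302.927], 'tcp_rot': [-0.0, 0.11, 0.994, -0.001], 'force': [0.422, 0.266, -0.04], 'torque': [0.024, 0.001, 0.006], 'gripper_force': 0.0, 'width': 85.362}
top [[487.15087428473566, 0.0, 253.17631255448939], [0.0, 487.15087428473566, 196.17785561989075], [0.0, 0.0, 1.0]] [[-0.0186, -0.9998, -0.007, 76.6754], [-0.9845, 0.0196, -0.174, 524.3173], [0.1741, 0.0037, -0.9847, 1540.3315], [0.0, 0.0, 0.0, 1.0]] 0.9959259033203125
side [[403.69821426474164, 0.0, 260.10383692955793], [0.0, 403.69821426474164, 194.8578802229944], [0.0, 0.0, 1.0]] [[-0.9844, -0.1761, -0.0002, 509.3432], [-0.1377, 0.7706, -0.6223, 125.3619], [0.1097, -0.6125, -0.7828, 1207.8602], [0.0, 0.0, 0.0, 1.0]] 0.9961751302083334
```

View pics/top0.png

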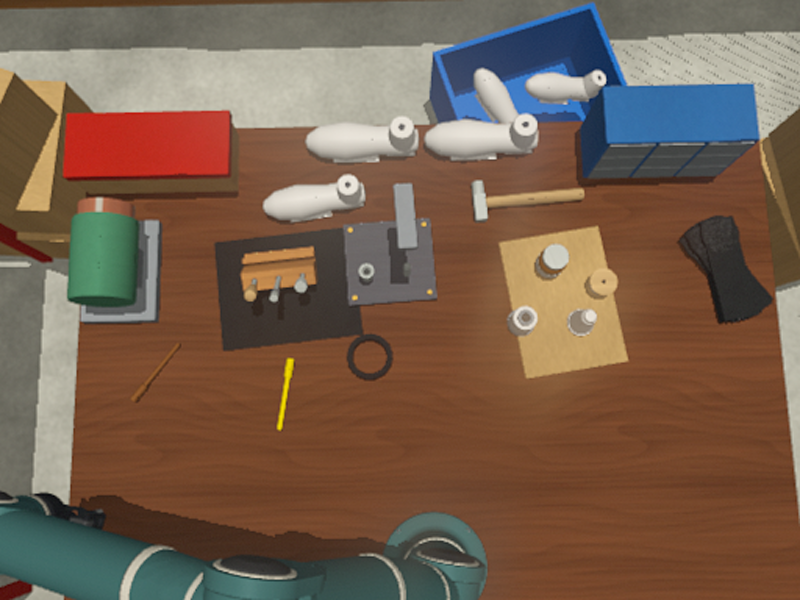

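View pics/side0.png

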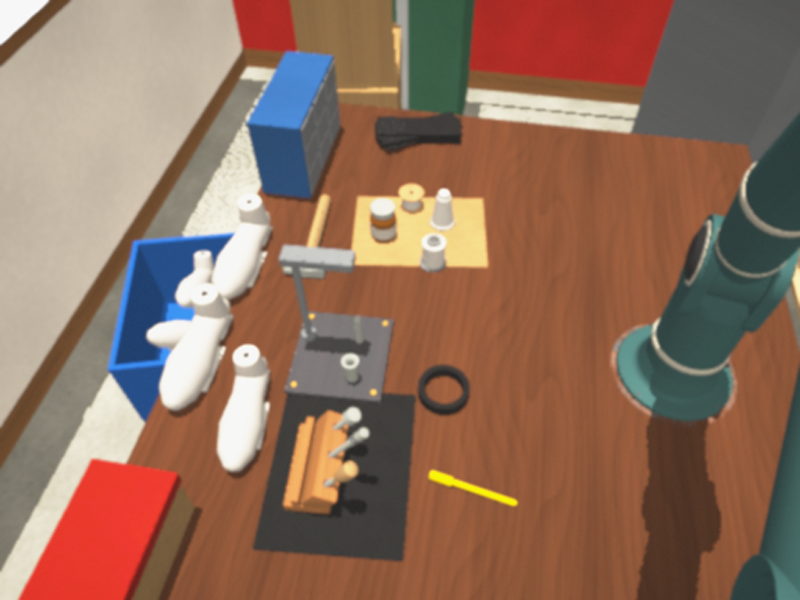

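The top view (800x600) shows the spool at about (522,320), with the cone at (582,321), the bobbin at (601,283) and the jar at (553,262). The stand has its spindle at about (407,270), its socket at (367,270) and its lamp bar at (404,215). The rack holds the awl on the left (250,293), the slim rod in the middle (275,290) and the punch on the right (300,285). The side view agrees.

Next I measure from these frames.

```bash
cat > h.py <<'E'
import numpy as np,cv2
from workcell import sensors,optics
from scipy.spatial.transform import Rotation as R
def cloud(c):
    z=c["range_z"];v,u=np.mgrid[:384,:512];K=c["K"]
    P=np.stack([(u-K[0,2])*z/K[0,0],(v-K[1,2])*z/K[1,1],z],-1)
    E=c["extrinsics"]; return (P-E[:3,3])@E[:3,:3]
def onplane(c,u,v,h):
    K,E=c["K"],c["extrinsics"]; d=E[:3,:3].T@np.array([(u-K[0,2])/K[0,0],(v-K[1,2])/K[1,1],1]); o=-E[:3,:3].T@E[:3,3]
    return o+d*(h-o[2])/d[2]
def rot(s): q=s["tcp_rot"]; return R.from_quat([q[1],q[2],q[3],q[0]]).as_matrix()
def circ(xy):
    A=np.c_[2*xy,np.ones(len(xy))];s=np.linalg.lstsq(A,(xy**2).sum(1),rcond=None)[0];return s[:2],np.sqrt(s[2]+s[:2]@s[:2])
E
python3 - <<'E'
from h import *
np.set_printoptions(precision=1,suppress=True)
for n in ["top","side"]:
    c=dict(np.load(n+'0.npz'));P=cloud(c)
    z=P[...,2]
    def at(u,v): return P[int(v/1.5625),int(u/1.5625)]
    pts={"top":dict(spool=(522,330),plate=(385,285),socket=(367,270),spindle=(407,270),lamp=(404,215),rodhead=(275,290),table=(450,420)),
         "side":dict(spool=(433,240),plate=(330,345),socket=(350,365),spindle=(358,325),lamp=(318,258),rodhead=(362,434),table=(500,300))}[n]
    for k,p in pts.items(): print(n,k,at(*p))
    # lamp bar
    m=(z>235)&(z<265)&(P[...,0]>450)&(P[...,0]<900)&(abs(P[...,1])<250)
    q=P[m][:,:2].astype(np.float32);print('lamp',len(q),np.median(P[m][:,2]),cv2.minAreaRect(q),cv2.boxPoints(cv2.minAreaRect(q)).tolist())
    # screws: gold
    hsv=cv2.cvtColor(c["color"],cv2.COLOR_RGB2HSV)
    m=((hsv[...,0]>10)&(hsv[...,0]<35)&(hsv[...,1]>90)&(hsv[...,2]>110)&(z>5)&(z<25)&(P[...,0]>480)&(P[...,0]<800)&(P[...,1]>-120)&(P[...,1]<150)).astype(np.uint8)
    k,_,st,ce=cv2.connectedComponentsWithStats(m)
    for i in range(1,k): print('screw',st[i,4],onplane(c,*ce[i],13))
    # clusters above z on bench
    for lo,hi,nm in [(50,66+12,'sock/spool/etc'),(80,100,'tip')]:
        m=((z>lo)&(z<hi)&(P[...,0]>350)&(P[...,0]<800)&(abs(P[...,1])<420)).astype(np.uint8)
        k,lab,st,ce=cv2.connectedComponentsWithStats(m)
        for i in range(1,k):
            if st[i,4]>5: q=P[lab==i];print(nm,st[i,4],ce[i]*1.5625,q.mean(0),q.min(0),q.max(0))
E
```

```text
top spool [ 470.4 -192.4   55.9]
top plate [580.2  89.8  13. ]
top socket [606.2 127.8  52.6]
top spindle [598.6  43.   78.4]
top lamp [663.2  48.6 250.2]
top rodhead [550.5 304.5 131.2]
top table [293.4 -42.6  -1.3]
lamp 528 249.71634443887683 ((661.6099853515625, 44.929656982421875), (126.29954528808594, 36.08507537841797), 3.4152891635894775) [[597.49755859375, 59.17814636230469], [599.647216796875, 23.15715789794922], [725.722412109375, 30.681167602539062], [723.57275390625, 66.70215606689453]]
screw 1 [796.4 -98.4  13. ]
screw 1 [793.6 110.3  13. ]
screw 2 [795.1  96.6  13. ]
screw 1 [791.6  14.6  13. ]
screw 1 [794.6  -9.4  13. ]
screw 1 [789.4 -91.3  13. ]
screw 1 [790.2 120.6  13. ]
screw 2 [784.7 112.1  13. ]
screw 2 [788.1 101.8  13. ]
screw 1 [789.2  72.8  13. ]
screw 1 [784.5  14.8  13. ]
screw 1 [784.1  -2.3  13. ]
screw 2 [787.4 -14.4  13. ]
screw 2 [778.1 -31.2  13. ]
screw 1 [776.1 127.6  13. ]
screw 1 [771.9  93.5  13. ]
screw 1 [771.6  79.9  13. ]
screw 1 [769.3 -29.2  13. ]
screw 1 [769.  -42.9  13. ]
screw 1 [768.2 -83.7  13. ]
screw 3 [761.9 126.7  13. ]
screw 1 
[... 7624 characters left out ...]
 411.6  52.8] [799.6 419.6  77.9]
tip 45 [443.6 193.7] [ 491.5 -321.    87.5] [ 480.2 -336.2   80.3] [ 504.9 -309.5   93.8]
tip 142 [382.5 206.5] [ 616.6 -260.3   84.3] [ 591.6 -289.    80.1] [ 641.5 -234.6   89.2]
tip 21 [304.9 312.2] [701.1  53.5  89.3] [696.   48.9  80.4] [708.3  56.3  98.6]
tip 16 [357.1 317. ] [603.1  44.4  85.3] [596.8  38.1  80.2] [607.9  49.1  90.5]
tip 205 [246.6 356.1] [776.4 166.5  88.3] [755.1 142.3  80.3] [799.  188.2  94.8]
tip 9 [342.  422.4] [578.5 263.1  85.9] [574.5 259.8  80.8] [581.7 265.6  93. ]
tip 19 [339.1 448.5] [571.  311.4  90.4] [562.3 307.6  81.7] [580.4 314.   99.6]
tip 19 [333.3 478.9] [567.9 362.1  89.5] [559.9 356.3  81. ] [575.1 366.2  99.7]
```

Measurements are in world coordinates. The spool is at (493,-197), the spindle at (603,44) with the stand turned about 3°, the socket at (599,127), and the middle rod's head near (532,308,155). I'm setting off and going up on the way.

Call:
servo_tool([
  [-0.12,-0.07,-0.12,0],
  [-0.25,-0.15,-0.25,0],
  [-0.38,-0.22,-0.38,0],
  [-0.5,-0.3,-0.5,0],
  [-0.62,-0.37,-0.62,0],
  [-0.75,-0.45,-0.75,0],
  [-0.88,-0.52,-0.88,0],
  [-1,-0.6,-1,0],
])

```text
time: 0.9
tcp_pos: [227.9, 552.9, 405.2]
tcp_rot: [0.0, 0.11, 0.994, 0.0]
force: [-0.2, 0.6, 0.4]
width: 85.4
gripper_force: 0.0
```

Call:
servo_tool([
  [-0.12,-0.07,-0.12,0],
  [-0.25,-0.15,-0.25,0],
  [-0.38,-0.22,-0.38,0],
  [-0.5,-0.3,-0.5,0],
  [-0.62,-0.37,-0.62,0],
  [-0.75,-0.45,-0.75,0],
  [-0.88,-0.52,-0.88,0],
  [-1,-0.6,-1,0],
])

```text
time: 1.7
tcp_pos: [312.3, 472.5, 505.1]
tcp_rot: [0.0, 0.11, 0.994, 0.0]
force: [-0.0, -0.2, 0.3]
width: 85.6
gripper_force: 0.0
```

Call:
servo_tool([
  [-0.12,-0.07,-0.12,0],
  [-0.25,-0.15,-0.25,0],
  [-0.38,-0.22,-0.38,0],
  [-0.5,-0.3,-0.5,0],
  [-0.62,-0.37,-0.62,0],
  [-0.75,-0.45,-0.75,0],
  [-0.88,-0.52,-0.88,0],
  [-1,-0.6,-1,0],
])

```text
time: 2.5
tcp_pos: [396.6, 392.0, 605.0]
tcp_rot: [0.0, 0.11, 0.994, 0.0]
force: [-0.2, 0.5, -0.3]
width: 85.6
gripper_force: 0.0
```

Run:
```python
from workcell import sensors;import numpy as np
s=sensors.get_state();print(*[(k,np.round(s[k],3)) for k in('time','joint_pos','tcp_pos','tcp_rot')])
```

```text
('time', np.float64(2.5)) ('joint_pos', array([-0.986,  0.158,  0.176,  1.362, -0.027,  1.624,  0.536])) ('tcp_pos', array([396.642, 392.029, 605.014])) ('tcp_rot', array([0.   , 0.11 , 0.994, 0.   ]))
```

Call:
servo_tool([
  [-0.08,-0.12,-0.12,0],
  [-0.15,-0.25,-0.25,0],
  [-0.22,-0.38,-0.38,0],
  [-0.3,-0.5,-0.5,0],
  [-0.37,-0.62,-0.62,0],
  [-0.45,-0.75,-0.75,0],
  [-0.52,-0.88,-0.88,0],
  [-0.6,-1,-1,0],
])

```text
time: 3.3
tcp_pos: [432.5, 280.8, 705.2]
tcp_rot: [0.0, 0.11, 0.994, 0.0]
force: [0.0, -0.2, 0.3]
width: 85.4
gripper_force: 0.0
```

Call:
servo_tool([
  [-0.04,-0.12,-0.12,0],
  [-0.08,-0.25,-0.25,0],
  [-0.12,-0.38,-0.38,0],
  [-0.15,-0.5,-0.5,0],
  [-0.2,-0.62,-0.62,0],
  [-0.24,-0.75,-0.75,0],
  [-0.27,-0.88,-0.88,0],
  [-0.3,-1,-1,0],
])

```text
time: 4.1
tcp_pos: [436.0, 183.5, 740.8]
tcp_rot: [0.026, 0.109, 0.994, 0.017]
force: [0.2, -0.2, -0.2]
width: 85.8
gripper_force: 0.0
```

Run:
```python
from workcell import sensors;import numpy as np
s=sensors.get_state();print(*[(k,np.round(s[k],3)) for k in('time','joint_pos','tcp_pos','tcp_rot')])
```

```text
('time', np.float64(4.1)) ('joint_pos', array([-9.000e-01, -3.000e-03,  4.340e-01,  1.241e+00,  1.000e-03,
        1.842e+00,  8.880e-01])) ('tcp_pos', array([435.971, 183.503, 740.849])) ('tcp_rot', array([0.026, 0.109, 0.994, 0.017]))
```

Call:
servo_tool([
  [0,-0.12,0.12,0],
  [0,-0.25,0.25,0],
  [0,-0.38,0.38,0],
  [0,-0.5,0.5,0],
  [0,-0.62,0.62,0],
  [0,-0.75,0.75,0],
  [0,-0.88,0.88,0],
  [0,-1,1,0],
])

```text
time: 4.9
tcp_pos: [420.1, 87.0, 636.3]
tcp_rot: [0.025, 0.11, 0.993, 0.016]
force: [0.3, -0.5, 0.2]
width: 85.5
gripper_force: 0.0
```

Run:
```python
from workcell import sensors;import numpy as np
s=sensors.get_state();print(*[(k,np.round(s[k],3)) for k in('time','joint_pos','tcp_pos','tcp_rot')])
```

```text
('time', np.float64(4.9)) ('joint_pos', array([-0.843, -0.159,  0.479,  1.592,  0.067,  1.631,  0.988])) ('tcp_pos', array([420.068,  87.008, 636.263])) ('tcp_rot', array([0.025, 0.11 , 0.993, 0.016]))
```

The commanded pose follows the reached pose, so pushing up past joint 6's limit tilts the tool outward and the tilt stays. I need about 30° of tilt to work under the lamp, so I'll build it up near the stand's bearing.

Call:
servo_tool([
  [-0.12,-0.12,-0.15,0],
  [-0.25,-0.25,-0.3,0],
  [-0.38,-0.38,-0.45,0],
  [-0.5,-0.5,-0.6,0],
  [-0.62,-0.6,-0.75,0],
  [-0.75,-0.7,-0.9,0],
  [-0.8,-0.8,-1,0],
  [-0.8,-0.9,-1,0],
])

```text
time: 5.7
tcp_pos: [473.6, -20.8, 737.6]
tcp_rot: [0.026, 0.111, 0.993, 0.016]
force: [0.2, 0.2, -0.5]
width: 85.2
gripper_force: 0.0
```

Call:
servo_tool([
  [0,0,-0.3,-0.05],
  [0,0,-0.6,-0.1],
  [0,0,-1,-0.15],
  [0,0,-1,-0.18],
  [0,0,-1,-0.18],
  [0,0,-1,-0.18],
  [0,0,-1,-0.18],
  [0,0,-1,-0.18],
])

```text
time: 6.5
tcp_pos: [462.7, -21.1, 767.3]
tcp_rot: [0.06, -0.03, 0.998, 0.012]
force: [-0.6, -0.1, -1.1]
width: 85.4
gripper_force: 0.0
```

Call:
servo_tool([
  [0,0,-0.3,0],
  [0,0,-0.6,0],
  [0,0,-1,0],
  [0,0,-1,0],
  [0,0,-1,0],
  [0,0,-1,0],
  [0,0,-1,0],
  [0,0,-1,0],
])

```text
time: 7.3
tcp_pos: [448.1, -21.6, 797.6]
tcp_rot: [0.092, -0.03, 0.995, 0.011]
force: [0.4, 0.0, -0.4]
width: 85.5
gripper_force: 0.0
```

```bash
cat > st.py <<'E'
from h import *
np.set_printoptions(precision=3,suppress=True)
s=sensors.get_state();r=rot(s)
print(s['time'],'q',s['joint_pos'],'p',s['tcp_pos'],'w',s['width'],s['gripper_force'],'F',s['force'])
print('x',r[:,0],'y',r[:,1],'z',r[:,2],'tilt',np.degrees(np.arccos(-r[2,2])),'az',np.degrees(np.arctan2(r[1,2],r[0,2])))
print('grasp pt',s['tcp_pos']+54*r[:,2])
E
python3 st.py
```

```text
7.3 q [ 0.572 -0.011 -0.563  1.125 -0.037  1.842  1.626] p [448.061 -21.596 797.612] w 85.52312237818288 0.0 F [ 0.403  0.036 -0.379]
x [-0.981 -0.058 -0.184] y [-0.062  0.998  0.017] z [ 0.183  0.028 -0.983] tilt 10.655270820267358 az 8.809180664395134
grasp pt [457.928 -20.067 744.543]
```

Call:
servo_tool([
  [-0.2,0,-0.4,0],
  [-0.4,0,-0.8,0],
  [-0.6,0,-1,0],
  [-0.6,0,-1,0],
  [-0.6,0,-1,0],
  [-0.6,0,-1,0],
  [-0.6,0,-1,0],
  [-0.6,0,-1,0],
])

```text
time: 8.1
tcp_pos: [482.4, -18.6, 828.6]
tcp_rot: [0.125, -0.03, 0.992, 0.011]
force: [-0.4, -0.3, 0.1]
width: 85.3
gripper_force: 0.0
```

Call:
servo_tool([
  [-0.2,0,-0.4,0],
  [-0.4,0,-0.8,0],
  [-0.6,0,-1,0],
  [-0.6,0,-1,0],
  [-0.6,0,-1,0],
  [-0.6,0,-1,0],
  [-0.6,0,-1,0],
  [-0.6,0,-1,0],
])

```text
time: 8.9
tcp_pos: [504.3, -17.1, 858.7]
tcp_rot: [0.157, -0.028, 0.987, 0.01]
force: [0.1, -0.5, -0.0]
width: 85.3
gripper_force: 0.0
```

Call:
servo_tool([
  [-0.2,0,-0.4,0],
  [-0.4,0,-0.8,0],
  [-0.6,0,-1,0],
  [-0.6,0,-1,0],
  [-0.6,0,-1,0],
  [-0.6,0,-1,0],
  [-0.6,0,-1,0],
  [-0.6,0,-1,0],
])

```text
time: 9.7
tcp_pos: [516.5, -13.9, 887.7]
tcp_rot: [0.189, -0.028, 0.981, 0.009]
force: [-0.8, -0.4, 0.3]
width: 85.2
gripper_force: 0.0
```

```bash
python3 st.py
```

```text
9.7 q [-0.363  0.085  0.402  0.842 -0.077  1.842  1.626] p [516.511 -13.943 887.658] w 85.2364531969925 0.0 F [-0.823 -0.373  0.33 ]
x [-0.927 -0.052 -0.372] y [-0.059  0.998  0.008] z [ 0.371  0.029 -0.928] tilt 21.834435680584075 az 4.48605028593811
grasp pt [536.533 -12.372 837.532]
```

Call:
servo_tool([
  [-0.2,0,-0.4,0],
  [-0.4,0,-0.8,0],
  [-0.6,0,-1,0],
  [-0.6,0,-1,0],
  [-0.6,0,-1,0],
  [-0.6,0,-1,0],
  [-0.6,0,-1,0],
  [-0.6,0,-1,0],
])

```text
time: 10.5
tcp_pos: [520.0, -11.6, 916.1]
tcp_rot: [0.22, -0.027, 0.975, 0.009]
force: [0.7, 0.3, -0.2]
width: 85.5
gripper_force: 0.0
```

Call:
servo_tool([
  [-0.2,0,-0.4,0],
  [-0.4,0,-0.8,0],
  [-0.6,0,-1,0],
  [-0.6,0,-1,0],
  [-0.6,0,-1,0],
  [-0.6,0,-1,0],
  [-0.6,0,-1,0],
  [-0.6,0,-1,0],
])

```text
time: 11.3
tcp_pos: [515.7, -9.5, 944.4]
tcp_rot: [0.25, -0.027, 0.968, 0.008]
force: [-0.8, 0.1, -0.1]
width: 85.8
gripper_force: 0.0
```

```bash
python3 st.py
```

```text
11.3 q [-0.335  0.108  0.386  0.694 -0.091  1.842  1.617] p [515.732  -9.517 944.398] w 85.75171859544727 0.0 F [-0.835  0.093 -0.106]
x [-0.873 -0.048 -0.485] y [-0.056  0.998  0.002] z [ 0.484  0.029 -0.874] tilt 29.017133654526933 az 3.428434242037295
grasp pt [541.879  -7.95  897.176]
```

Call:
servo_tool([
  [-0.2,0,-0.4,0],
  [-0.4,0,-0.8,0],
  [-0.6,0,-1,0],
  [-0.6,0,-1,0],
  [-0.6,0,-1,0],
  [-0.6,0,-1,0],
  [-0.6,0,-1,0],
  [-0.6,0,-1,0],
])

```text
time: 12.1
tcp_pos: [504.9, -7.7, 972.2]
tcp_rot: [0.28, -0.026, 0.96, 0.008]
force: [0.2, -0.2, -0.6]
width: 85.5
gripper_force: 0.0
```

Call:
servo_tool([
  [0.1,-0.03,0.12,0],
  [0.2,-0.07,0.25,0],
  [0.3,-0.1,0.37,0],
  [0.4,-0.15,0.5,0],
  [0.5,-0.19,0.62,0],
  [0.6,-0.22,0.75,0],
  [0.7,-0.25,0.88,0],
  [0.8,-0.3,1,0],
])

```text
time: 12.9
tcp_pos: [492.5, -38.3, 844.2]
tcp_rot: [0.28, -0.027, 0.96, 0.008]
force: [-0.8, -0.1, -0.2]
width: 85.7
gripper_force: 0.0
```

Call:
servo_tool([
  [0.1,-0.03,0.12,0],
  [0.2,-0.07,0.25,0],
  [0.3,-0.1,0.37,0],
  [0.4,-0.15,0.5,0],
  [0.5,-0.19,0.62,0],
  [0.6,-0.22,0.75,0],
  [0.7,-0.25,0.88,0],
  [0.8,-0.3,1,0],
])

```text
time: 13.7
tcp_pos: [480.5, -69.1, 716.8]
tcp_rot: [0.28, -0.026, 0.96, 0.008]
force: [-1.0, 0.1, 0.6]
width: 85.4
gripper_force: 0.0
```

Call:
servo_tool([
  [0.1,-0.03,0.12,0],
  [0.2,-0.07,0.25,0],
  [0.3,-0.1,0.37,0],
  [0.4,-0.15,0.5,0],
  [0.5,-0.19,0.62,0],
  [0.6,-0.22,0.75,0],
  [0.7,-0.25,0.88,0],
  [0.8,-0.3,1,0],
])

```text
time: 14.5
tcp_pos: [468.4, -99.9, 589.5]
tcp_rot: [0.28, -0.026, 0.96, 0.008]
force: [0.2, -1.0, -0.5]
width: 85.5
gripper_force: 0.0
```

Call:
servo_tool([
  [0.1,-0.03,0.12,0],
  [0.2,-0.07,0.25,0],
  [0.3,-0.1,0.37,0],
  [0.4,-0.15,0.5,0],
  [0.5,-0.19,0.62,0],
  [0.6,-0.22,0.75,0],
  [0.7,-0.25,0.88,0],
  [0.8,-0.3,1,0],
])

```text
time: 15.3
tcp_pos: [456.4, -130.6, 462.3]
tcp_rot: [0.28, -0.026, 0.96, 0.008]
force: [0.4, 1.1, -0.1]
width: 85.6
gripper_force: 0.0
```

```bash
python3 st.py
python3 - <<'E'
from h import *
s=sensors.get_state();r=rot(s)
c=optics.capture('wrist');np.savez('w0.npz',pos=s['tcp_pos'],r=r,**c)
print(c['K'],c['hand_eye']);cv2.imwrite('pics/w0.png',c['color'][:,:,::-1])
g=np.array([493,-197.5,30]);print('to pregrasp(-90)',r.T@(g-s['tcp_pos'])-[0,0,54+90])
E
```

```text
15.3 q [-0.305 -0.256  0.506  2.108 -0.038  0.71   1.869] p [ 456.436 -130.596  462.258] w 85.64643822335024 0.0 F [ 0.382  1.071 -0.05 ]
x [-0.842 -0.046 -0.538] y [-0.055  0.998 -0.   ] z [ 0.537  0.03  -0.843] tilt 32.52380609258698 az 3.146937969648618
grasp pt [ 485.425 -129.003  416.727]
[[297.31863964   0.         254.56356649]
 [  0.         297.31863964 189.6055651 ]
 [  0.           0.           1.        ]] [[-7.66632190e-04 -9.47665163e-01 -3.19265017e-01  8.22222478e+01]
 [ 9.99999583e-01 -8.85177220e-04  2.26206259e-04 -4.98084772e-01]
 [-4.96973911e-04 -3.19264710e-01  9.47665446e-01 -7.06358658e+01]
 [ 0.00000000e+00  0.00000000e+00  0.00000000e+00  1.00000000e+00]]
to pregrasp(-90) [204.72714048 -68.77952971 238.12065147]
```

View pics/w0.png

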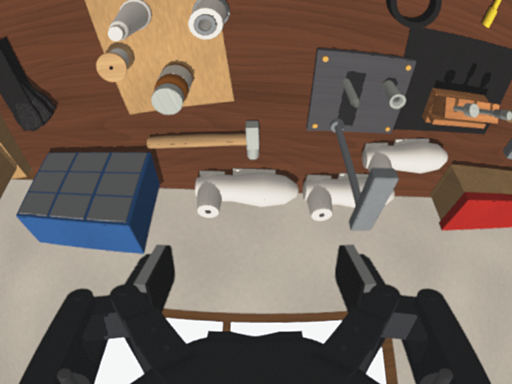

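The wrist view shows the spool at (208,18), the spindle at (348,90), the socket at (397,92) and the lamp bar at (372,200). The camera sits on the robot side, away from the lamp. I'm moving to the pre-grasp.

Call:
servo_tool([
  [0.1,-0.04,0.12,0],
  [0.2,-0.09,0.25,0],
  [0.3,-0.13,0.37,0],
  [0.45,-0.17,0.5,0],
  [0.6,-0.21,0.62,0],
  [0.7,-0.25,0.75,0],
  [0.85,-0.3,0.88,0],
  [1,-0.34,1,0],
])

```text
time: 16.15
tcp_pos: [428.2, -166.6, 324.9]
tcp_rot: [0.281, -0.026, 0.959, 0.007]
force: [-0.1, 0.5, -0.0]
width: 85.8
gripper_force: 0.0
```

Call:
servo_tool([
  [0.1,-0.04,0.12,0],
  [0.2,-0.09,0.25,0],
  [0.3,-0.13,0.37,0],
  [0.45,-0.17,0.5,0],
  [0.6,-0.21,0.62,0],
  [0.7,-0.25,0.75,0],
  [0.85,-0.3,0.88,0],
  [1,-0.34,1,0],
])

```text
time: 16.95
tcp_pos: [393.4, -196.4, 261.7]
tcp_rot: [0.273, -0.025, 0.962, 0.006]
force: [-0.7, 0.3, -0.1]
width: 85.5
gripper_force: 0.0
```

```bash
cat >> h.py <<'E'
def wrist(name):
    s=sensors.get_state();r=rot(s);c=optics.capture('wrist')
    cv2.imwrite(f'pics/{name}.png',c['color'][:,:,::-1]);np.savez(name+'.npz',pos=s['tcp_pos'],r=r,**c)
    K=c['K'];v,u=np.mgrid[:384,:512];a=u-K[0,2];b=v-K[1,2];rr=np.hypot(a,b)+1e-9;th=rr/K[0,0];t=np.tan(th)/rr
    z=c['range_z'];P=np.stack([a*t*z,b*t*z,z],-1)
    H=c['hand_eye'];T=P@H[:3,:3].T+H[:3,3]
    return s,r,c,T,T@r.T+s['tcp_pos']
E
python3 st.py
python3 - <<'E'
from h import *
np.set_printoptions(precision=1,suppress=True)
s,r,c,T,W=wrist('w1')
z=W[...,2];d=np.hypot(W[...,0]-493,W[...,1]+197.5)
m=(d<40)&(z>60)&(z<76);q=W[m];print('top',len(q),q.min(0),q.max(0),np.median(q,0))
m=(d<40)&(z>15)&(z<58)&(W[...,0]<493+20);q=W[m];print('side',len(q),circ(q[:,:2]),q.min(0),q.max(0))
g=np.array([493,-197.5,30]);print('to grasp',r.T@(g-s['tcp_pos'])-[0,0,54])
E
```

```text
16.95 q [-0.953 -0.082  1.546  2.436 -0.775  0.354  2.921] p [ 393.431 -196.351  261.68 ] w 85.52752902478824 0.0 F [-0.71   0.321 -0.081]
x [-0.85  -0.045 -0.525] y [-0.051  0.999 -0.003] z [ 0.524  0.025 -0.851] tilt 31.663285852042474 az 2.675948811475262
grasp pt [ 421.746 -195.027  215.718]
top 1402 [ 468.3 -222.9   60. ] [ 518.4 -174.3   71.7] [ 486.4 -199.2   64.8]
side 1184 (array([ 489. , -198.7]), np.float64(20.41820519653646)) [ 468.6 -223.5   15.1] [ 504.1 -173.5   58. ]
to grasp [ 37.   -5.6 195.4]
```

View pics/w1.png

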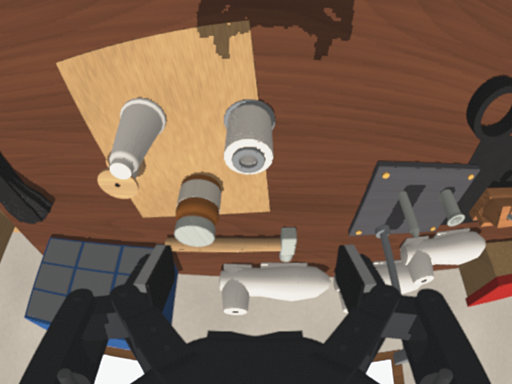

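```bash
cat > fit.py <<'E'
import numpy as np
from scipy.optimize import least_squares
D=[(1.604,142.3,633.8,302.9,0,0),(1.362,396.6,392,605,0,0),(1.241,436,183.5,740.8,.0555,.028),(1.592,420.1,87,636.3,.053,.029),(1.125,448,-21.6,797.6,.183,.028),(.842,516.5,-13.9,887.7,.371,.029),(.694,515.7,-9.5,944.4,.484,.029),(2.108,456.4,-130.6,462.3,.537,.03),(2.436,393.4,-196.4,261.7,.524,.025)]
D=np.array(D);q=D[:,0];p=D[:,1:4];z=np.c_[D[:,4:6],-np.sqrt(1-D[:,4]**2-D[:,5]**2)]
def f(v): H,T,A,B,C=v; w=p-T*z-[0,0,H]; return np.linalg.norm(w,axis=1)-np.sqrt(np.abs(A+B*np.cos(q)+C*np.sin(q)))
s=least_squares(f,[350,200,4e5,4e5,0],x_scale=[100,100,1e5,1e5,1e5])
if __name__=='__main__':
    print(s.x,s.fun)
    H,T,A,B,C=s.x
    for g in [(493,-197.5,30),(493,-197.5,90),(493,-197.5,130),(603,44,125),(603,44,40),(560,-197,130),(532,305,150)]:
      for th in [20,26,32]:
        zz=np.array([np.sin(np.radians(th)),.03,-np.cos(np.radians(th))]);d=np.linalg.norm(np.array(g)-(54+T)*zz-[0,0,H])
        k=np.linspace(.28,2.6,500);print(g,th,round(d),'q4',k[np.argmin(abs(np.sqrt(A+B*np.cos(k)+C*np.sin(k))-d))].round(2))
E
python3 fit.py
```

```text
[ 3.10428429e+02  2.32020883e+02  5.12074584e+05  4.72617386e+05
 -2.34409032e+04] [ -0.44237213   0.74814358   3.47096517   3.53198771 -10.8499434
   2.55803594   1.62045869  -0.32319779  -0.25692202]
(493, -197.5, 30) 20 446 q4 2.25
(493, -197.5, 30) 26 422 q4 2.3
(493, -197.5, 30) 32 401 q4 2.36
(493, -197.5, 90) 20 448 q4 2.24
(493, -197.5, 90) 26 423 q4 2.3
(493, -197.5, 90) 32 399 q4 2.36
(493, -197.5, 130) 20 454 q4 2.22
(493, -197.5, 130) 26 428 q4 2.29
(493, -197.5, 130) 32 404 q4 2.35
(603, 44, 125) 20 513 q4 2.07
(603, 44, 125) 26 484 q4 2.15
(603, 44, 125) 32 456 q4 2.22
(603, 44, 40) 20 506 q4 2.09
(603, 44, 40) 26 479 q4 2.16
(603, 44, 40) 32 454 q4 2.22
(560, -197, 130) 20 513 q4 2.07
(560, -197, 130) 26 487 q4 2.14
(560, -197, 130) 32 461 q4 2.2
(532, 305, 150) 20 537 q4 2.01
(532, 305, 150) 26 512 q4 2.07
(532, 305, 150) 32 489 q4 2.14
```

Call:
servo_tool([
  [-0.02,-0.01,0.12,0],
  [-0.04,-0.02,0.25,0],
  [-0.06,-0.03,0.37,0],
  [-0.08,-0.04,0.5,0],
  [-0.1,-0.05,0.62,0],
  [-0.12,-0.06,0.75,0],
  [-0.14,-0.06,0.88,0],
  [-0.15,-0.06,1,0],
])

```text
time: 17.8
tcp_pos: [412.2, -170.4, 261.6]
tcp_rot: [0.272, -0.025, 0.962, 0.0]
force: [-0.6, 0.3, -0.2]
width: 85.8
gripper_force: 0.0
```

```bash
python3 st.py
python3 - <<'E'
from h import *
s=sensors.get_state();r=rot(s)
g=np.array([493,-198.5,29]);print('to grasp',r.T@(g-s['tcp_pos'])-[0,0,54])
E
```

```text
17.8 q [-1.026 -0.023  1.545  2.437 -0.866  0.338  2.921] p [ 412.214 -170.382  261.637] w 85.80064191594356 0.0 F [-0.614  0.332 -0.156]
x [-0.85  -0.047 -0.524] y [-0.048  0.999 -0.013] z [ 0.524  0.014 -0.852] tilt 31.608447109899885 az 1.5055495944954427
grasp pt [ 440.506 -169.638  215.648]
to grasp [ 54.52213408 -28.86939239 186.06433261]
```

Joints 3, 4 and 7 are at their limits here. The tilted wrist needs its flipped branch (joint 5 near π), which I can reach from the other side, so I'm swinging round over y>0.

Call:
servo_tool([
  [-0.1,0.12,-0.1,0],
  [-0.2,0.25,-0.2,0],
  [-0.3,0.37,-0.3,0],
  [-0.4,0.5,-0.4,0],
  [-0.5,0.62,-0.5,0],
  [-0.6,0.75,-0.6,0],
  [-0.75,0.87,-0.65,0],
  [-0.83,0.97,-0.68,0],
])

```text
time: 18.6
tcp_pos: [443.1, -70.2, 362.9]
tcp_rot: [0.273, -0.025, 0.962, 0.0]
force: [-0.2, 0.2, 0.2]
width: 85.0
gripper_force: 0.0
```

Call:
servo_tool([
  [-0.1,0.12,-0.1,0],
  [-0.2,0.25,-0.2,0],
  [-0.3,0.37,-0.3,0],
  [-0.4,0.5,-0.4,0],
  [-0.5,0.62,-0.5,0],
  [-0.6,0.75,-0.6,0],
  [-0.75,0.87,-0.65,0],
  [-0.83,0.97,-0.68,0],
])

```text
time: 19.4
tcp_pos: [473.3, 30.0, 462.7]
tcp_rot: [0.273, -0.025, 0.962, 0.0]
force: [-0.3, 0.1, 0.1]
width: 85.5
gripper_force: 0.0
```

Call:
servo_tool([
  [0,0.12,0,0],
  [0,0.25,0,0],
  [0,0.37,0,0],
  [0,0.5,0,0],
  [0,0.62,0,0],
  [0,0.75,0,0],
  [0,0.87,0,0],
  [0,1,0,0],
])

```text
time: 20.2
tcp_pos: [467.8, 129.4, 459.8]
tcp_rot: [0.272, -0.025, 0.962, -0.0]
force: [-0.1, -0.2, -0.7]
width: 85.1
gripper_force: 0.0
```

```bash
python3 st.py
```

```text
20.2 q [-0.366 -0.156 -0.07   2.062  0.297  0.746  1.016] p [467.777 129.384 459.822] w 85.1063460543219 0.0 F [-0.119 -0.195 -0.657]
x [-0.851 -0.047 -0.523] y [-0.047  0.999 -0.013] z [ 0.523  0.013 -0.852] tilt 31.527889803255867 az 1.447152687139025
grasp pt [496.005 130.097 413.793]
```

Call:
servo_tool([
  [0.06,0.08,0.11,0],
  [0.12,0.15,0.22,0],
  [0.18,0.23,0.33,0],
  [0.25,0.3,0.43,0],
  [0.31,0.38,0.54,0],
  [0.37,0.45,0.65,0],
  [0.43,0.52,0.75,0],
  [0.5,0.6,0.86,0],
])

```text
time: 21.0
tcp_pos: [467.5, 187.9, 359.4]
tcp_rot: [0.272, -0.024, 0.962, 0.0]
force: [1.0, -0.0, 0.6]
width: 85.4
gripper_force: 0.0
```

Call:
servo_tool([
  [0.06,0,0.11,0],
  [0.12,0,0.22,0],
  [0.18,0,0.33,0],
  [0.25,0,0.43,0],
  [0.31,0,0.54,0],
  [0.37,0,0.65,0],
  [0.43,0,0.75,0],
  [0.5,0,0.86,0],
])

```text
time: 21.8
tcp_pos: [470.1, 186.5, 260.0]
tcp_rot: [0.272, -0.025, 0.962, 0.0]
force: [1.0, 0.2, -1.2]
width: 85.4
gripper_force: 0.0
```

```bash
python3 st.py
```

```text
21.8 q [-0.451  0.157 -0.133  2.267  0.922  0.378  0.232] p [470.072 186.488 259.993] w 85.35278648852784 0.0 F [ 1.048  0.183 -1.181]
x [-0.851 -0.047 -0.523] y [-0.047  0.999 -0.013] z [ 0.523  0.014 -0.852] tilt 31.561765951149084 az 1.479148197102005
grasp pt [498.327 187.218 213.981]
```

Call:
servo_tool([
  [0.06,0,0.1,0],
  [0.12,0,0.2,0],
  [0.18,0,0.3,0],
  [0.24,0,0.4,0],
  [0.3,0,0.5,0],
  [0.36,0,0.6,0],
  [0.42,0,0.7,0],
  [0.47,0,0.77,0],
])

```text
time: 22.6
tcp_pos: [470.2, 185.3, 169.5]
tcp_rot: [0.272, -0.025, 0.962, -0.0]
force: [0.3, 0.1, 0.1]
width: 85.4
gripper_force: 0.0
```

Call:
servo_tool([
  [0,-0.12,0,0],
  [0,-0.25,0,0],
  [0,-0.37,0,0],
  [0,-0.5,0,0],
  [0,-0.62,0,0],
  [0,-0.75,0,0],
  [0,-0.87,0,0],
  [0,-1,0,0],
])

```text
time: 23.4
tcp_pos: [475.1, 85.1, 171.5]
tcp_rot: [0.272, -0.025, 0.962, 0.0]
force: [0.2, 0.5, 1.2]
width: 85.6
gripper_force: 0.0
```

```bash
python3 st.py
```

```text
23.4 q [-0.271  0.303 -0.057  2.394  2.042  0.19  -0.701] p [475.134  85.112 171.543] w 85.64590302017857 0.0 F [0.22  0.528 1.207]
x [-0.851 -0.048 -0.523] y [-0.048  0.999 -0.013] z [ 0.523  0.014 -0.852] tilt 31.549700104017546 az 1.5000000934595545
grasp pt [503.38   85.851 125.525]
```

Call:
servo_tool([
  [-0.03,-0.12,0,0],
  [-0.06,-0.25,0,0],
  [-0.1,-0.37,0.05,0],
  [-0.12,-0.5,0.05,0.01],
  [-0.14,-0.62,0.08,0.016],
  [-0.16,-0.75,0.1,0.016],
  [-0.17,-0.87,0.1,0.016],
  [-0.17,-1,0.1,0.016],
])

```text
time: 24.2
tcp_pos: [499.8, -13.8, 173.3]
tcp_rot: [0.272, -0.012, 0.962, 0.004]
force: [-0.3, -0.1, -0.7]
width: 85.5
gripper_force: 0.0
```

Call:
servo_tool([
  [0,-0.12,0,0],
  [0,-0.25,0,0],
  [0,-0.37,0,0],
  [0,-0.5,0,0],
  [0,-0.62,0,0],
  [0,-0.75,0,0],
  [0,-0.87,0,0],
  [0,-1,0,0],
])

```text
time: 25.0
tcp_pos: [502.2, -113.9, 173.3]
tcp_rot: [0.272, -0.012, 0.962, 0.004]
force: [-0.0, -0.0, -0.5]
width: 85.3
gripper_force: 0.0
```

```bash
python3 st.py
python3 - <<'E'
from h import *
s=sensors.get_state();r=rot(s)
for h in (29,105):
  g=np.array([493,-198.5,h]);print('to',h,r.T@(g-s['tcp_pos'])-[0,0,54])
E
```

```text
25.0 q [ 0.85   0.453 -0.724  2.282  1.806  0.15   0.088] p [ 502.244 -113.863  173.303] w 85.29940825960657 0.0 F [-0.006 -0.041 -0.526]
x [-0.852 -0.022 -0.524] y [-0.026  1.     0.001] z [ 0.523  0.014 -0.852] tilt 31.56941973809751 az 1.5686260325580395
grasp pt [ 530.504 -113.089  127.295]
to 29 [ 85.24137024 -84.50679945  62.89641372]
to 105 [ 45.45306125 -84.43464545  -1.8560786 ]
```

Call:
servo_tool([
  [0.06,-0.1,0,0],
  [0.12,-0.2,0,0],
  [0.18,-0.3,0,0],
  [0.24,-0.42,0,0],
  [0.3,-0.53,0,0],
  [0.35,-0.64,0,0],
  [0.4,-0.75,-0.02,0],
  [0.45,-0.84,-0.02,0],
])

```text
time: 25.8
tcp_pos: [464.9, -199.2, 151.4]
tcp_rot: [0.272, -0.012, 0.962, 0.004]
force: [0.0, -0.6, -0.7]
width: 85.1
gripper_force: 0.0
```

```bash
python3 st.py
python3 - <<'E'
from h import *
np.set_printoptions(precision=1,suppress=True)
s,r,c,T,W=wrist('w2')
z=W[...,2];d=np.hypot(W[...,0]-493,W[...,1]+197.5)
m=(d<40)&(z>58)&(z<76);q=W[m];print('top',len(q),q.min(0),q.max(0),np.median(q,0))
g=np.array([493,-198.5,29]);print('to grasp',r.T@(g-s['tcp_pos'])-[0,0,54])
E
```

```text
25.8 q [ 1.191  0.572 -0.86   2.283  1.821  0.15   0.332] p [ 464.904 -199.151  151.411] w 85.07389014505465 0.0 F [ 0.001 -0.554 -0.744]
x [-0.852 -0.021 -0.524] y [-0.025  1.     0.001] z [ 0.524  0.014 -0.852] tilt 31.585363450982044 az 1.5118455927195773
grasp pt [ 493.178 -198.404  105.41 ]
top 4163 [ 468.2 -223.7   58. ] [ 515.2 -174.2   71.6] [ 483.4 -199.    64.7]
to grasp [40.2 -0.2 65. ]
```

View pics/w2.png

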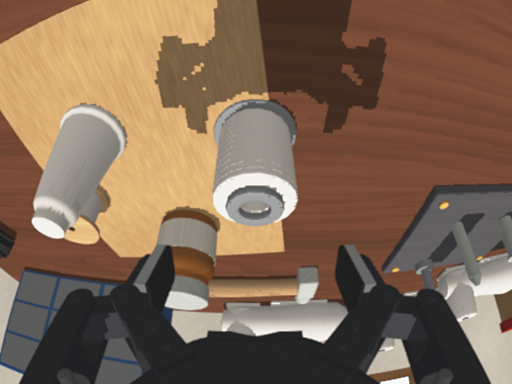

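Call:
servo_tool([
  [0.06,0,0.1,0],
  [0.12,0,0.2,0],
  [0.18,0,0.3,0],
  [0.24,0,0.4,0],
  [0.3,0,0.48,0],
  [0.36,0,0.58,0],
  [0.4,0,0.65,0],
  [0.4,0,0.65,0],
])

```text
time: 26.65
tcp_pos: [464.9, -198.0, 74.4]
tcp_rot: [0.272, -0.012, 0.962, 0.005]
force: [0.8, -0.3, 0.7]
width: 85.2
gripper_force: 0.0
```

Call:
servo_tool([
  [0,0,0,0],
  [0,0,0,0],
  [0,0,0,0],
  [0,0,0,0],
  [0,0,0,0],
  [0,0,0,0],
  [0,0,0,0],
  [0,0,0,0],
], gripper=0, force=50)

```text
time: 27.45
tcp_pos: [465.4, -198.6, 76.4]
tcp_rot: [0.273, -0.013, 0.962, 0.003]
force: [-3.8, 0.8, 5.1]
width: 49.6
gripper_force: 50.7
```

```bash
python3 st.py
```

```text
27.45 q [ 1.274  0.891 -0.978  2.285  2.16   0.422  0.174] p [ 465.354 -198.635   76.366] w 49.62706017373405 50.734983086586 F [-3.834  0.788  5.127]
x [-0.851 -0.023 -0.525] y [-0.026  1.    -0.002] z [ 0.525  0.012 -0.851] tilt 31.65345211384067 az 1.3555596962715304
grasp pt [ 493.684 -197.965   30.399]
```

Call:
servo_tool([
  [-0.03,0,-0.05,0],
  [-0.08,0,-0.13,0],
  [-0.15,0,-0.24,0],
  [-0.23,0,-0.37,0],
  [-0.31,0,-0.5,0],
  [-0.4,0,-0.65,0],
  [-0.48,0,-0.78,0],
  [-0.53,0,-0.86,0],
])

```text
time: 28.25
tcp_pos: [465.5, -198.3, 178.3]
tcp_rot: [0.273, -0.013, 0.962, 0.002]
force: [-0.7, 0.2, -1.8]
width: 49.6
gripper_force: 52.1
```

```bash
python3 st.py
python3 - <<'E'
from h import *
np.set_printoptions(precision=1,suppress=True)
s,r,c,T,W=wrist('w3')
g=s['tcp_pos']+54*r[:,2]
d=np.hypot(W[...,0]-g[0],W[...,1]-g[1]);z=W[...,2]
m=(d<40)&(z>g[2]-40)&(z<g[2]+60);q=W[m];print(g,len(q),q.min(0),q.max(0))
t=q[q[:,2]>q[:,2].max()-4];print('collar',t.min(0),t.max(0),len(t))
t=q[q[:,2]<q[:,2].min()+4];print('flange',t.min(0),t.max(0),len(t))
E
```

```text
28.25 q [ 1.255  0.529 -0.938  2.272  1.396  0.158  0.742] p [ 465.525 -198.319  178.291] w 49.59512002584851 52.102662585675716 F [-0.666  0.169 -1.81 ]
x [-0.851 -0.024 -0.525] y [-0.027  1.    -0.003] z [ 0.525  0.011 -0.851] tilt 31.675839704558875 az 1.2509141299345687
grasp pt [ 493.874 -197.7    132.336]
[ 493.9 -197.7  132.3] 18126 [ 453.9 -236.7  101.6] [ 504.4 -159.8  177.8]
collar [ 453.9 -213.7  173.8] [ 457.7 -184.2  177.8] 418
flange [ 464.2 -227.3  101.6] [ 503.5 -169.7  105.6] 485
```

View pics/w3.png

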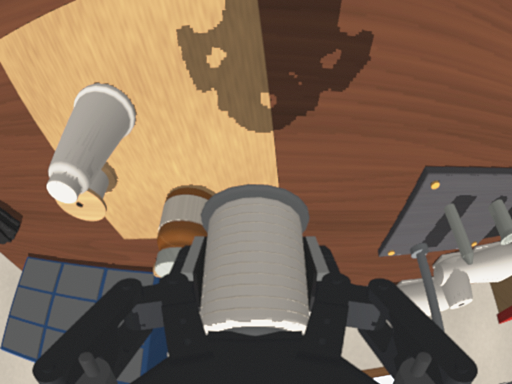

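The spool is held, with its flange showing at (255,200). Next I move to a stand-off in front of the spindle, then check that the spool is upright and aligned.

Call:
servo_tool([
  [-0.02,0.08,0.01,0],
  [-0.04,0.18,0.02,0],
  [-0.06,0.28,0.03,0],
  [-0.08,0.4,0.04,0],
  [-0.1,0.5,0.06,0],
  [-0.12,0.6,0.07,0],
  [-0.13,0.7,0.08,0],
  [-0.15,0.8,0.09,0],
])

```text
time: 29.1
tcp_pos: [480.4, -117.5, 176.7]
tcp_rot: [0.272, -0.013, 0.962, 0.004]
force: [0.8, 0.0, -2.3]
width: 49.4
gripper_force: 52.1
```

Call:
servo_tool([
  [-0.02,0.1,0.01,0],
  [-0.04,0.2,0.02,0],
  [-0.06,0.3,0.03,0],
  [-0.08,0.4,0.04,0],
  [-0.1,0.5,0.06,0],
  [-0.12,0.6,0.07,0],
  [-0.13,0.7,0.08,0],
  [-0.15,0.8,0.09,0],
])

```text
time: 29.9
tcp_pos: [496.1, -36.7, 176.8]
tcp_rot: [0.272, -0.013, 0.962, 0.004]
force: [-0.1, -0.9, -2.0]
width: 49.6
gripper_force: 52.1
```

Call:
servo_tool([
  [-0.02,0.1,0.01,0],
  [-0.04,0.2,0.02,0],
  [-0.06,0.3,0.03,0],
  [-0.08,0.4,0.04,0],
  [-0.1,0.5,0.06,0],
  [-0.12,0.6,0.07,0],
  [-0.13,0.7,0.08,0],
  [-0.15,0.8,0.09,0],
])

```text
time: 30.7
tcp_pos: [511.5, 43.7, 177.0]
tcp_rot: [0.272, -0.013, 0.962, 0.004]
force: [0.1, -1.0, -2.6]
width: 49.3
gripper_force: 52.1
```

```bash
python3 st.py
python3 - <<'E'
from h import *
np.set_printoptions(precision=1,suppress=True)
s,r,c,T,W=wrist('w4')
g=s['tcp_pos']+54*r[:,2];z=W[...,2]
m=(abs(W[...,1]-g[1])<23)&(abs(W[...,0]-g[0])<40)
for lo in range(int(g[2])-34,int(g[2])+46,6):
    q=W[m&(z>=lo)&(z<lo+6)]
    if len(q)>30: print(lo,len(q),circ(q[:,:2]),q[:,:2].min(0))
for n in('top','side'):
    c=optics.capture(n);np.savez(n+'1.npz',**c);cv2.imwrite(f'pics/{n}1.png',c['color'][:,:,::-1])
c=cv2.imread('pics/side1.png')[150:330,100:340];cv2.imwrite('pics/side1c.png',cv2.resize(c,(800,600),interpolation=cv2.INTER_CUBIC))
E
```

```text
30.7 q [ 0.739  0.626 -1.105  2.282  1.735  0.6   -0.084] p [511.464  43.662 176.992] w 49.28746690470041 52.085789144039154 F [ 0.142 -0.983 -2.583]
x [-0.852 -0.022 -0.524] y [-0.026  1.     0.   ] z [ 0.524  0.014 -0.852] tilt 31.590245883844087 az 1.5005502460956406
grasp pt [539.742  44.402 130.994]
96 57 (array([540.3,  43.8]), np.float64(29.069561542239438)) [510.8  22.6]
102 1526 (array([533.1,  44.1]), np.float64(21.19779723974491)) [509.6  21.5]
108 885 (array([540.2,  43.9]), np.float64(24.56028380552895)) [514.5  21.4]
114 929 (array([540. ,  43.9]), np.float64(24.37546712530878)) [514.6  21.5]
120 1027 (array([540.2,  43.8]), np.float64(24.481245254030153)) [514.   21.5]
126 1072 (array([540.2,  43.9]), np.float64(24.49910902462503)) [514.4  21.5]
132 1174 (array([540.1,  43.8]), np.float64(24.4387164236301)) [513.9  21.4]
138 1244 (array([540. ,  43.8]), np.float64(24.344827774770916)) [514.4  21.5]
144 1313 (array([540.2,  43.8]), np.float64(24.50445222054797)) [514.1  21.4]
150 1409 (array([539.3,  43.9]), np.float64(23.790863867185575)) [509.5  21.5]
156 1492 (array([531.9,  45.2]), np.float64(18.503793967932836)) [502.5  21.4]
162 1751 (array([522.9,  43.2]), np.float64(12.95213647860874)) [499.8  21.4]
168 368 (array([510.7,  43.2]), np.float64(13.534861254876937)) [500.2  27.4]
174 384 (array([500.5,  42.7]), np.float64(8.667144784211958)) [499.8  27.5]
```

View pics/side1c.png

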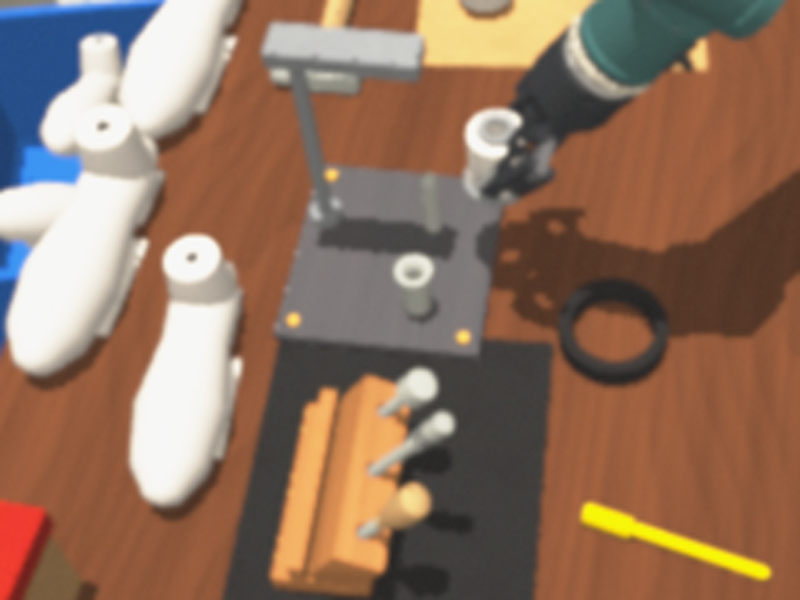

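View pics/w4.png

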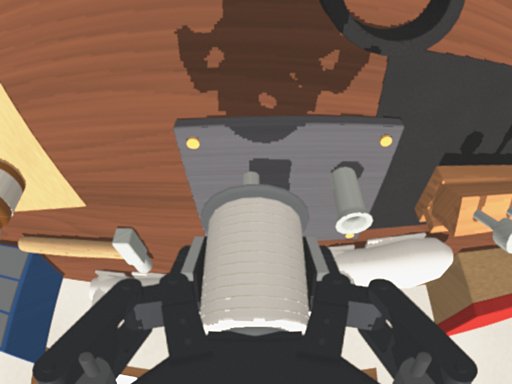

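The side view (7th picture) and wrist view (8th) show the spool upright in the gripper in front of the spindle, with the lamp clear. I'm fitting the spindle and socket from the same wrist cloud.

Run:
```python
from h import *
np.set_printoptions(precision=1,suppress=True)
d=dict(np.load('w4.npz'))
K=d['K'];v,u=np.mgrid[:384,:512];a=u-K[0,2];b=v-K[1,2];rr=np.hypot(a,b)+1e-9;t=np.tan(rr/K[0,0])/rr
zz=d['range_z'];H=d['hand_eye'];W=(np.stack([a*t*zz,b*t*zz,zz],-1)@H[:3,:3].T+H[:3,3])@d['r'].T+d['pos'];z=W[...,2]
def cf(q,rad): 
    from scipy.optimize import least_squares
    f=least_squares(lambda p:np.hypot(q[:,0]-p[0],q[:,1]-p[1])-rad,q[:,:2].mean(0)+[5,0],loss='soft_l1');return f.x,np.abs(f.fun).mean()
m=(np.hypot(W[...,0]-599,W[...,1]-127)<25);
q=W[m&(z>18)&(z<52)];print('tube',len(q),cf(q,12))
q=W[m&(z>63)&(z<70)];print('mouth',len(q),q.min(0),q.max(0))
m=(np.hypot(W[...,0]-603,W[...,1]-43)<15)
q=W[m&(z>16)&(z<78)];print('spindle',len(q),q.min(0),q.max(0),cf(q,7.5))
q=W[(abs(W[...,0]-600)<30)&(abs(W[...,1]-80)<30)];print('plate z',np.median(q[:,2]))
for n in('top1','side1'):
    c=dict(np.load(n+'.npz'));P=cloud(c);z=P[...,2]
    m=(np.hypot(P[...,0]-599,P[...,1]-127)<25);q=P[m&(z>20)&(z<52)];print(n,'tube',len(q),cf(q,12) if len(q)>8 else '')
    m=(np.hypot(P[...,0]-603,P[...,1]-43)<14);q=P[m&(z>20)&(z<79)];print(n,'spindle',len(q),cf(q,7.5) if len(q)>8 else '')
    m=(np.hypot(P[...,0]-540,P[...,1]-44)<32);q=P[m&(z>110)&(z<160)];print(n,'spool',len(q),q.min(0),q.max(0),cf(q,25))
    m=(np.hypot(P[...,0]-540,P[...,1]-44)<32)&(z>167)&(z<185);q=P[m];print('top',len(q),np.median(q,0))
```

```text
tube 840 (array([599.3, 126.9]), np.float64(0.3814735458647257))
mouth 498 [582.8 111.7  63. ] [614.5 141.9  67.4]
spindle 135 [595.4  35.3  16.1] [601.7  48.6  27.3] (array([604.2,  41.9]), np.float64(0.34105222725404094))
plate z 12.430546664803671
top1 tube 22 (array([597.2, 121.8]), np.float64(2.5577749539092154))
top1 spindle 19 (array([604.1,  41.8]), np.float64(0.6346255541279898))
top1 spool 40 [534.   13.7 110.3] [561.7  75.3 159.9] (array([570.4,  35.2]), np.float64(7.28622879435069))
top 77 [543.7  44.6 169.3]
side1 tube 57 (array([598.5, 127.9]), np.float64(1.1793941302767659))
side1 spindle 58 (array([603.6,  42.6]), np.float64(0.8128222942101825))
side1 spool 79 [520.2  17.4 110.1] [564.8  75.5 159.4] (array([538.6,  46.8]), np.float64(3.175881316375187))
top 88 [539.5  41.7 170.2]
```

Call:
servo_tool([
  [-0.04,0,0.04,0],
  [-0.1,-0.01,0.09,0],
  [-0.18,-0.01,0.15,0],
  [-0.27,-0.02,0.21,0],
  [-0.36,-0.03,0.27,0],
  [-0.44,-0.03,0.33,0],
  [-0.52,-0.036,0.378,0],
  [-0.52,-0.036,0.378,0],
])

```text
time: 31.65
tcp_pos: [577.1, 40.8, 172.4]
tcp_rot: [0.273, -0.012, 0.962, 0.004]
force: [0.5, 0.8, -1.4]
width: 49.3
gripper_force: 52.1
```

```bash
python3 st.py
python3 - <<'E'
from h import *
np.set_printoptions(precision=1,suppress=True)
s,r,c,T,W=wrist('w5')
g=s['tcp_pos']+54*r[:,2];z=W[...,2]
m=(abs(W[...,1]-g[1])<23)&(abs(W[...,0]-g[0])<40)&(z>106)&(z<142)
q=W[m];from scipy.optimize import least_squares
print(least_squares(lambda p:np.hypot(q[:,0]-p[0],q[:,1]-p[1])-24.7,g[:2],loss='soft_l1').x)
m=(np.hypot(W[...,0]-599,W[...,1]-127)<25);q=W[m&(z>18)&(z<52)]
if len(q)>30: print('tube',len(q),least_squares(lambda p:np.hypot(q[:,0]-p[0],q[:,1]-p[1])-12,[604,127],loss='soft_l1').x)
E
```

```text
31.65 q [ 0.681  0.703 -1.045  2.142  1.68   0.609  0.043] p [577.082  40.767 172.359] w 49.33313591831269 52.12855154648423 F [ 0.485  0.793 -1.414]
x [-0.851 -0.021 -0.525] y [-0.025  1.     0.   ] z [ 0.525  0.014 -0.851] tilt 31.659021600649652 az 1.4864707889466158
grasp pt [605.415  41.502 126.395]
[606.1  40.9]
tube 1061 [599.3 126.9]
```

Call:
servo_tool([
  [0.017,0.011,-0.01,0],
  [0.017,0.011,-0.01,0],
  [0.03,0.011,0.01,0],
  [0.055,0.011,0.05,0],
  [0.08,0.011,0.09,0],
  [0.11,0.011,0.14,0],
  [0.14,0.011,0.19,0],
  [0.17,0.011,0.24,0],
])

```text
time: 32.5
tcp_pos: [573.7, 41.9, 142.2]
tcp_rot: [0.272, -0.013, 0.962, 0.004]
force: [-0.4, 0.4, -1.5]
width: 49.5
gripper_force: 52.1
```

```bash
python3 st.py
```

```text
32.5 q [ 0.654  0.763 -1.014  2.158  1.802  0.632 -0.057] p [573.746  41.927 142.184] w 49.53556979912533 52.14474795386195 F [-0.428  0.374 -1.468]
x [-0.851 -0.022 -0.524] y [-0.026  1.     0.   ] z [ 0.524  0.014 -0.852] tilt 31.596318432685663 az 1.5015860087968487
grasp pt [602.028  42.669  96.189]
```

Call:
servo_tool([
  [0.0,0,0.03,0],
  [0.03,0,0.08,0],
  [0.06,0,0.13,0],
  [0.1,0,0.19,0],
  [0.14,0,0.25,0],
  [0.18,0,0.31,0],
  [0.21,0,0.36,0],
  [0.24,0,0.415,0],
])

```text
time: 33.3
tcp_pos: [575.1, 42.0, 94.4]
tcp_rot: [0.272, -0.013, 0.962, 0.004]
force: [0.4, 0.5, -1.6]
width: 49.3
gripper_force: 52.1
```

```bash
python3 st.py
```

```text
33.3 q [ 0.622  0.873 -0.971  2.161  1.971  0.683 -0.172] p [575.071  41.986  94.357] w 49.32198402943302 52.133736591786146 F [ 0.428  0.462 -1.572]
x [-0.851 -0.022 -0.524] y [-0.026  1.     0.   ] z [ 0.524  0.014 -0.852] tilt 31.605701601975007 az 1.5036498356108807
grasp pt [603.361  42.729  48.367]
```

Call:
servo_tool([
  [0.005,0,0.008,0],
  [0.01,0,0.016,0],
  [0.015,0,0.024,0],
  [0.02,0,0.032,0],
  [0.024,0,0.04,0],
  [0.028,0,0.046,0],
  [0.032,0,0.052,0],
  [0.034,0,0.056,0],
])

```text
time: 34.1
tcp_pos: [575.1, 42.0, 88.5]
tcp_rot: [0.273, -0.013, 0.962, 0.003]
force: [-3.8, -0.5, 4.1]
width: 49.5
gripper_force: 52.8
```

```bash
python3 st.py
```

```text
34.1 q [ 0.619  0.887 -0.966  2.16   1.99   0.691 -0.184] p [575.146  41.976  88.497] w 49.48241556191826 52.815412636846304 F [-3.843 -0.527  4.088]
x [-0.851 -0.022 -0.524] y [-0.026  1.    -0.   ] z [ 0.524  0.013 -0.851] tilt 31.62903389959129 az 1.4726388634924419
grasp pt [603.455  42.703  42.518]
```

Call:
servo_tool([
  [0,0,0,0],
  [0,0,0,0],
  [0,0,0,0],
  [0,0,0,0],
  [0,0,0,0],
  [0,0,0,0],
  [0,0,-0.05,0],
  [0,0,-0.1,0],
], gripper=0.85)

```text
time: 34.9
tcp_pos: [569.6, 41.9, 97.1]
tcp_rot: [0.272, -0.013, 0.962, 0.004]
force: [-0.4, -0.1, -0.5]
width: 72.4
gripper_force: 0.0
```

Call:
servo_tool([
  [0,0,-0.12,0],
  [0,0,-0.25,0],
  [0,0,-0.37,0],
  [0,0,-0.5,0],
  [0,0,-0.62,0],
  [0,0,-0.75,0],
  [0,0,-0.87,0],
  [0,0,-1,0],
])

```text
time: 35.7
tcp_pos: [516.7, 40.5, 183.0]
tcp_rot: [0.273, -0.013, 0.962, 0.003]
force: [0.5, 0.4, -0.7]
width: 72.6
gripper_force: 0.0
```

Call:
servo_tool([
  [0,0.1,-0.12,0],
  [0,0.2,-0.25,0],
  [0,0.3,-0.37,0],
  [0,0.4,-0.5,0],
  [0,0.5,-0.62,0],
  [0,0.6,-0.75,0],
  [0,0.7,-0.87,0],
  [0,0.8,-1,0],
])

```text
time: 36.5
tcp_pos: [462.0, 119.6, 267.8]
tcp_rot: [0.272, -0.013, 0.962, 0.003]
force: [-0.6, 0.7, 0.9]
width: 72.5
gripper_force: 0.0
```

```bash
python3 st.py
cat > rod.py <<'E'
from h import *
import sys
np.set_printoptions(precision=3,suppress=True)
def axis(W,c0,y0=308):
    """rod points above rack: returns head-top-ish & direction by robust line fit"""
    m=(abs(W[...,1]-y0)<14)&(W[...,0]>505)&(W[...,0]<575)&(W[...,2]>95)&(W[...,2]<175)
    q=W[m];return q
s,r,c,T,W=wrist(sys.argv[1])
for nm,P in(('wrist',W),('side',cloud(optics.capture('side')))):
    q=axis(P,None);print(nm,len(q),q.min(0),q.max(0))
    if len(q)<20: continue
    from scipy.optimize import least_squares
    hd=q[q[:,2]>122]
    def f(p): # point at z=140 (x,y), slopes; head radius 8
        d=np.array([p[2],p[3],1]);d/=np.linalg.norm(d);w=hd-[p[0],p[1],140];return np.linalg.norm(np.cross(w,d),axis=1)-8
    o=least_squares(f,[542,308,-.6,0],loss='soft_l1',x_scale=[5,5,.1,.1]);d=np.array([o.x[2],o.x[3],1]);d/=np.linalg.norm(d)
    w=(q-[o.x[0],o.x[1],140])@d
    print(nm,o.x,'res',np.abs(o.fun).mean(),'dir',d,'lean',np.degrees(np.arccos(d[2])),'top along',np.percentile(w,[1,99]))
    top=np.array([o.x[0],o.x[1],140])+d*np.percentile(w,99);print('top',top,'grasp@130',top-20*d)
    print('tool delta to grasp',r.T@(top-20*d-s['tcp_pos'])-[0,0,54],'rod dir in tool',r.T@d)
m=(np.hypot(W[...,0]-604,W[...,1]-42)<33)&(W[...,2]>5)&(W[...,2]<120);q=W[m];print('spool',len(q),q.max(0))
t=q[q[:,2]>76];print(t.min(0),t.max(0)) if len(t) else 0
E
python3 rod.py w6
```

```text
36.5 q [ 0.79   0.39  -1.362  2.282  1.293  0.626  0.09 ] p [461.956 119.554 267.793] w 72.48461600166415 0.0 F [-0.629  0.729  0.891]
x [-0.851 -0.024 -0.524] y [-0.027  1.    -0.002] z [ 0.524  0.013 -0.851] tilt 31.627597290003344 az 1.385043590120244
grasp pt [490.265 120.238 221.813]
wrist 677 [521.853 295.094  95.426] [570.375 311.666 156.965]
wrist [536.754 305.131  -0.642  -0.046] res 1.1576181428840309 dir [-0.54  -0.038  0.841] lean 32.7704992661787 top along [-50.934  16.796]
top [527.685 304.488 154.123] grasp@130 [538.484 305.254 137.306]
tool delta to grasp [ -1.101 183.793  99.579] rod dir in tool [ 0.02  -0.025 -0.999]
side 111 [522.947 299.433  95.624] [570.154 314.739 156.433]
side [534.857 305.36   -0.688  -0.04 ] res 1.353242177653963 dir [-0.566 -0.033  0.823] lean 34.57167531133702 top along [-54.762  17.101]
top [525.17  304.798 154.081] grasp@130 [536.499 305.455 137.613]
tool delta to grasp [  0.422 184.048  98.28 ] rod dir in tool [ 0.051 -0.019 -0.999]
spool 3039 [628.79   74.836  91.242]
[578.862  18.485  76.005] [626.619  67.048  91.242]
```

View pics/w6.png

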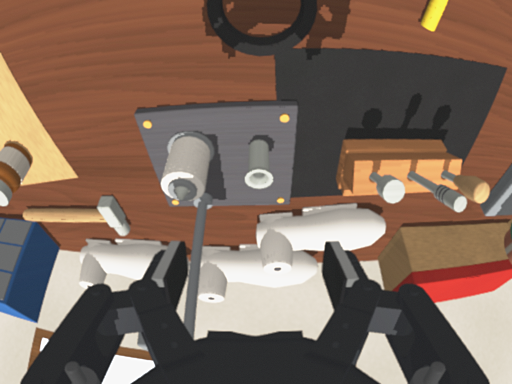

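The wrist view shows the spool seated at (188,170) with the spindle tip through it, the socket mouth at (259,178) and the rod head at (450,198) between the punch at (392,188) and the awl at (480,188). I'm moving over the rod with the fingers partly closed.

Call:
servo_tool([
  [0,0.12,0,0],
  [0,0.24,0,0],
  [0,0.36,0,0],
  [0,0.48,0,0],
  [0,0.6,0,0],
  [0,0.72,0,0],
  [0,0.84,0,0],
  [0,0.92,0,0],
], gripper=0.42)

```text
time: 37.4
tcp_pos: [460.5, 211.2, 266.8]
tcp_rot: [0.272, -0.013, 0.962, 0.003]
force: [0.3, 0.2, -0.1]
width: 35.8
gripper_force: 0.0
```

Call:
servo_tool([
  [0,0.12,0,0],
  [0,0.24,0,0],
  [0,0.36,0,0],
  [0,0.48,0,0],
  [0,0.6,0,0],
  [0,0.72,0,0],
  [0,0.84,0,0],
  [0,0.92,0,0],
])

```text
time: 38.2
tcp_pos: [458.2, 303.3, 266.9]
tcp_rot: [0.272, -0.013, 0.962, 0.003]
force: [0.4, 0.3, 0.1]
width: 36.1
gripper_force: 0.0
```

```bash
python3 st.py; python3 rod.py w7
```

```text
38.2 q [ 0.169  0.543 -1.203  2.093  1.326  0.943 -0.208] p [458.191 303.311 266.902] w 36.068369177856056 0.0 F [0.366 0.271 0.103]
x [-0.851 -0.023 -0.524] y [-0.026  1.    -0.   ] z [ 0.524  0.013 -0.852] tilt 31.60354667687664 az 1.462537285846193
grasp pt [486.479 304.034 220.911]
wrist 630 [521.424 296.762  95.232] [562.311 313.861 156.947]
wrist [536.73  304.952  -0.616  -0.048] res 1.6997643834771836 dir [-0.524 -0.041  0.851] lean 31.693001470332128 top along [-49.526  16.604]
top [528.034 304.267 154.128] grasp@130 [538.509 305.092 137.11 ]
tool delta to grasp [-0.407 -0.27  98.643] rod dir in tool [ 0.001 -0.028 -1.   ]
side 111 [522.661 298.108  95.277] [569.004 314.427 157.116]
side [535.331 305.194  -0.671  -0.073] res 1.2145405368895972 dir [-0.556 -0.06   0.829] lean 34.03011218268491 top along [-54.149  16.435]
top [526.188 304.2   153.621] grasp@130 [537.315 305.41  137.046]
tool delta to grasp [ 0.637  0.079 98.077] rod dir in tool [ 0.041 -0.046 -0.998]
spool 2150 [636.374  74.868  91.326]
[578.954  19.645  76.004] [626.519  67.677  91.326]
```

Call:
servo_tool([
  [0,0,0.12,0],
  [0,0,0.24,0],
  [0,0,0.36,0],
  [0,0,0.48,0],
  [0,0,0.6,0],
  [0,0,0.72,0],
  [0,0,0.84,0],
  [0,0,0.93,0],
])

```text
time: 39.1
tcp_pos: [507.4, 304.1, 186.8]
tcp_rot: [0.272, -0.012, 0.962, 0.003]
force: [0.5, 1.3, -0.3]
width: 35.9
gripper_force: 0.0
```

Call:
servo_tool([
  [0,0,0,0],
  [0,0,0,0],
  [0,0,0,0],
  [0,0,0,0],
  [0,0,0,0],
  [0,0,0,0],
  [0,0,0,0],
  [0,0,0,0],
], gripper=0, force=35)

```text
time: 39.9
tcp_pos: [506.7, 304.9, 188.4]
tcp_rot: [0.273, -0.013, 0.962, 0.004]
force: [-0.9, 4.2, 0.0]
width: 14.9
gripper_force: 35.1
```

```bash
python3 st.py
```

```text
39.9 q [ 0.075  0.709 -1.042  2.061  1.542  0.916 -0.316] p [506.697 304.906 188.372] w 14.934613786631742 35.05234122276306 F [-0.926  4.185  0.024]
x [-0.851 -0.023 -0.524] y [-0.027  1.     0.001] z [ 0.524  0.015 -0.851] tilt 31.630535042135747 az 1.641698097104057
grasp pt [535.006 305.718 142.394]
```

Call:
servo_tool([
  [0,0,-0.07,0],
  [0,0,-0.14,0],
  [0,0,-0.22,0],
  [0,0,-0.3,0],
  [0,0,-0.38,0],
  [0,0,-0.46,0],
  [0,0,-0.54,0],
  [0,0,-0.6,0],
])

```text
time: 40.7
tcp_pos: [475.3, 302.8, 239.7]
tcp_rot: [0.273, -0.012, 0.962, 0.003]
force: [-0.0, -0.7, -0.9]
width: 14.8
gripper_force: 34.4
```

Call:
servo_tool([
  [-0.05,0,-0.08,0],
  [-0.1,0,-0.17,0],
  [-0.16,0,-0.26,0],
  [-0.22,0,-0.36,0],
  [-0.28,0,-0.46,0],
  [-0.34,0,-0.55,0],
  [-0.4,0,-0.65,0],
  [-0.45,0,-0.72,0],
])

```text
time: 41.5
tcp_pos: [476.1, 303.6, 325.2]
tcp_rot: [0.273, -0.013, 0.962, 0.004]
force: [0.5, -0.0, -0.8]
width: 14.9
gripper_force: 34.4
```

```bash
python3 st.py
cat > hand.py <<'E'
from h import *
import sys
from scipy.optimize import least_squares
np.set_printoptions(precision=3,suppress=True)
s,r,c,T,W=wrist(sys.argv[1])
tilt=np.radians(float(sys.argv[2])) if len(sys.argv)>2 else 0  # expected turn of rod about tool y
a0=np.array([np.sin(tilt),0,np.cos(tilt)]);w=T-[0,0,54];al=w@a0;pr=np.linalg.norm(w-al[...,None]*a0,axis=-1)
m=(al>24)&(al<150)&(pr<16);q=T[m]
def f(p):
    d=np.array([p[2],p[3],1]);d/=np.linalg.norm(d);v=q-[p[0],p[1],114];return np.linalg.norm(np.cross(v,d),axis=1)-5
o=least_squares(f,[np.tan(tilt)*60-0,0,np.tan(tilt),0],loss='soft_l1',f_scale=1,x_scale=[5,5,.1,.1]);d=np.array([o.x[2],o.x[3],1]);d/=np.linalg.norm(d)
al=(q-[o.x[0],o.x[1],114])@d
foot=np.array([o.x[0],o.x[1],114])+d*np.percentile(al[np.abs(f(o.x))<2.5],99)
fw=r@foot+s['tcp_pos']
print('n',len(q),'res',np.median(np.abs(o.fun)),'line@114',o.x[:2],'dir tool',d,'dir world(up)',-(r@d),'lean',np.degrees(np.arccos(abs((r@d)[2]))))
print('foot tool',foot,'dist',np.linalg.norm(foot-[0,0,54]),'foot world',fw)
np.savez('foot.npz',foot=foot)
for tz in (80,72,60): print('to foot z',tz,r.T@(np.array([599.3,126.9,tz])-fw))
E
python3 hand.py w8
```

```text
41.5 q [ 0.261  0.489 -1.285  2.01   1.193  0.972 -0.035] p [476.103 303.599 325.221] w 14.896316554113861 34.416561126708984 F [ 0.454 -0.044 -0.762]
x [-0.851 -0.022 -0.525] y [-0.026  1.     0.   ] z [ 0.525  0.014 -0.851] tilt 31.64875533010716 az 1.5145222838336025
grasp pt [504.427 304.348 279.251]
n 652 res 0.1490518167782997 line@114 [-2.354  0.41 ] dir tool [-0.031  0.016  0.999] dir world(up) [-0.55  -0.03   0.834] lean 33.452321104581884
foot tool [ -4.566   1.507 184.675] dist 130.7637068549715 foot world [576.816 307.768 170.406]
to foot z 80 [  32.311 -181.41    86.246]
to foot z 72 [  36.509 -181.411   93.056]
to foot z 60 [  42.806 -181.413  103.272]
```

Call:
servo_tool([
  [0,-0.1,0,0],
  [0,-0.22,0,0],
  [0,-0.35,0,0],
  [0,-0.48,0,0],
  [0,-0.62,0,0],
  [0,-0.75,0,0],
  [0,-0.88,0,0],
  [0,-1,0,0],
])

```text
time: 42.35
tcp_pos: [478.6, 202.8, 323.9]
tcp_rot: [0.272, -0.013, 0.962, 0.003]
force: [-0.4, 0.9, -0.6]
width: 15.1
gripper_force: 34.4
```

Call:
servo_tool([
  [0.04,-0.1,0.1,0],
  [0.08,-0.22,0.22,0],
  [0.13,-0.34,0.34,0],
  [0.18,-0.46,0.46,0],
  [0.22,-0.58,0.58,0],
  [0.26,-0.68,0.68,0],
  [0.3,-0.76,0.78,0],
  [0.32,-0.81,0.86,0],
])

```text
time: 43.15
tcp_pos: [498.2, 122.0, 232.4]
tcp_rot: [0.271, -0.012, 0.962, 0.003]
force: [1.0, -0.2, -0.8]
width: 15.0
gripper_force: 34.4
```

```bash
cat >> hand.py <<'E'
z=W[...,2];m=(np.hypot(W[...,0]-599,W[...,1]-127)<22);q=W[m&(z>18)&(z<50)]
if len(q)>30: print('tube',len(q),least_squares(lambda p:np.hypot(q[:,0]-p[0],q[:,1]-p[1])-12,[604,127],loss='soft_l1').x)
E
python3 st.py; python3 hand.py w9
```

```text
43.15 q [ 0.631  0.512 -1.205  2.24   1.464  0.665 -0.022] p [498.242 121.991 232.395] w 15.016203432784728 34.41679000854492 F [ 0.981 -0.227 -0.831]
x [-0.852 -0.022 -0.523] y [-0.026  1.    -0.001] z [ 0.522  0.013 -0.853] tilt 31.504848943492142 az 1.4143976420513396
grasp pt [526.452 122.687 186.355]
n 1172 res 2.3766806952631203 line@114 [-1.433  0.301] dir tool [0.05  0.009 0.999] dir world(up) [-0.479 -0.021  0.878] lean 28.642407801340617
foot tool [  3.042   1.117 203.381] dist 149.4161195376808 foot world [601.869 125.663  57.404]
to foot z 80 [ -9.646   1.29  -20.592]
to foot z 72 [ -5.465   1.294 -13.771]
to foot z 60 [ 0.806  1.3   -3.54 ]
tube 509 [599.15  126.857]
```

The rod foot is over the socket mouth, so I'm lowering it into the flare. Then I'll swing the head upright with a light grip.

Call:
servo_tool([
  [0.01,0,0.01,0],
  [0.02,0,0.03,0],
  [0.035,0.01,0.045,0],
  [0.05,0.01,0.06,0],
  [0.06,0.01,0.07,0],
  [0.07,0.01,0.08,0],
  [0.08,0.01,0.1,0],
  [0.08,0.01,0.1,0],
], force=20)

```text
time: 44.0
tcp_pos: [496.9, 123.9, 221.0]
tcp_rot: [0.272, -0.013, 0.962, 0.003]
force: [-0.5, -0.8, -1.2]
width: 15.2
gripper_force: 34.4
```

```bash
python3 st.py;python3 - <<'E'
from h import *
s,r,c,T,W=wrist('w10')
for n in['side']:
    c=optics.capture(n)['color'][:,:,::-1]
cv2.imwrite('pics/a.png',np.hstack([cv2.resize(c[170:260,180:300],(400,300)),cv2.resize(cv2.imread('pics/w10.png')[100:250,160:360],(400,300))]))
E
```

```text
44.0 q [ 0.602  0.532 -1.181  2.251  1.516  0.671 -0.075] p [496.927 123.865 221.032] w 15.19074063760474 34.39955770969391 F [-0.515 -0.848 -1.157]
x [-0.852 -0.022 -0.524] y [-0.026  1.    -0.   ] z [ 0.524  0.014 -0.852] tilt 31.59072867849877 az 1.476800146024411
grasp pt [525.206 124.594 175.034]
```

View pics/a.png

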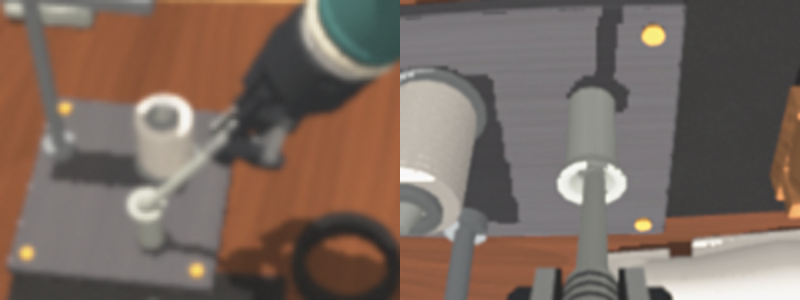

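The last picture shows the rod foot inside the flared mouth in both views (about (150,205) and (592,185)). I'm pivoting it upright.

Call:
servo_tool([
  [-0.03,-0.005,0,0],
  [-0.08,-0.01,0,0],
  [-0.13,-0.01,0,0],
  [-0.19,-0.01,0.005,0],
  [-0.24,-0.015,0.015,0],
  [-0.3,-0.015,0.025,0],
  [-0.36,-0.02,0.037,0],
  [-0.41,-0.02,0.05,0],
], gripper=0, force=20)

```text
time: 44.9
tcp_pos: [535.2, 122.8, 238.7]
tcp_rot: [0.272, -0.012, 0.962, 0.004]
force: [-0.2, -0.6, -1.1]
width: 15.3
gripper_force: 34.4
```

```bash
python3 st.py
python3 - <<'E'
from h import *
from scipy.optimize import least_squares
np.set_printoptions(precision=3,suppress=True)
s,r,c,T,W=wrist('w11')
g=s['tcp_pos']+54*r[:,2];print(g)
z=W[...,2];m=(z>80)&(z<g[2]-25)&(abs(W[...,1]-127)<15)&(W[...,0]>530)&(W[...,0]<625);q=W[m]
def f(p):
    d=np.array([p[2],p[3],1]);d/=np.linalg.norm(d);v=q-[p[0],p[1],110];return np.linalg.norm(np.cross(v,d),axis=1)-5
o=least_squares(f,[(g[0]+599)/2,127,-.3,0],loss='soft_l1',x_scale=[5,5,.1,.1]);print(len(q),o.x,np.median(abs(o.fun)),'at z62',o.x[:2]-48*o.x[2:])
E
```

```text
44.9 q [ 0.611  0.558 -1.181  2.161  1.44   0.687  0.056] p [535.198 122.835 238.718] w 15.250340727453667 34.39944505691528 F [-0.201 -0.577 -1.14 ]
x [-0.851 -0.022 -0.524] y [-0.026  1.     0.   ] z [ 0.524  0.014 -0.852] tilt 31.617873314748472 az 1.478403849381168
grasp pt [563.498 123.565 192.734]
[563.498 123.565 192.734]
573 [608.064 125.77   -0.655  -0.028] 1.0631041745079797 at z62 [639.523 127.11 ]
```

The rod slid up out of the flare without turning in the grip. I'll turn it upright against the outside of the socket tube instead, by lowering the foot on the robot side and pushing along +x.

Call:
servo_tool([
  [0.07,0,-0.04,0],
  [0.15,0,-0.1,0],
  [0.23,0.01,-0.15,0],
  [0.31,0.01,-0.2,0],
  [0.39,0.01,-0.25,0],
  [0.47,0.01,-0.3,0],
  [0.55,0.02,-0.34,0],
  [0.61,0.02,-0.38,0],
])

```text
time: 45.75
tcp_pos: [461.8, 123.1, 238.8]
tcp_rot: [0.272, -0.013, 0.962, 0.003]
force: [-0.3, -0.2, -0.3]
width: 14.9
gripper_force: 34.4
```

Call:
servo_tool([
  [0.0,0,0.0,0],
  [0.03,0,0.05,0],
  [0.06,0,0.1,0],
  [0.09,0,0.15,0],
  [0.12,0,0.2,0],
  [0.15,0,0.25,0],
  [0.18,0,0.29,0],
  [0.18,0,0.29,0],
])

```text
time: 46.55
tcp_pos: [462.1, 123.1, 203.9]
tcp_rot: [0.272, -0.013, 0.962, 0.004]
force: [0.1, -0.6, -0.9]
width: 15.0
gripper_force: 34.4
```

```bash
cat > rl.py <<'E'
from h import *
import sys
from scipy.optimize import least_squares
np.set_printoptions(precision=3,suppress=True)
s,r,c,T,W=wrist(sys.argv[1]);sl=float(sys.argv[2])
g=s['tcp_pos']+54*r[:,2];z=W[...,2];L=g[2]-z
px=g[0]-sl*L
m=(L>22)&(L<105)&(abs(W[...,0]-px)<14)&(abs(W[...,1]-g[1]-1.5)<12);q=W[m]
def f(p):
    d=np.array([p[2],p[3],1]);d/=np.linalg.norm(d);v=q-[p[0],p[1],g[2]-50];return np.linalg.norm(np.cross(v,d),axis=1)-5
o=least_squares(f,[g[0]-sl*50,g[1],sl,0],loss='soft_l1',f_scale=.7,x_scale=[5,5,.1,.1]);d=np.array([o.x[2],o.x[3],1]);d/=np.linalg.norm(d)
gr=np.array([o.x[0],o.x[1],g[2]-50])+d*50/d[2]
print('grasp',g,'n',len(q),'med',np.median(abs(o.fun)),'slope',o.x[2:],'lean',np.degrees(np.arctan(o.x[2:])),'axis at grasp',gr,'foot~',gr-136*d,'q',s['joint_pos'],'F',s['force'],'w',s['width'],s['time'])
E
python3 rl.py w12 -0.655
```

```text
grasp [490.328 123.899 157.857] n 650 med 0.16679645604789428 slope [-0.662 -0.035] lean [-33.493  -2.025] axis at grasp [490.521 123.404 157.857] foot~ [565.537 127.412  44.488] q [ 0.586  0.516 -1.177  2.331  1.598  0.665 -0.205] F [ 0.121 -0.607 -0.925] w 14.978483563882072 46.55
```

Call:
servo_tool([
  [-0.06,0,0.04,0],
  [-0.12,0,0.075,0],
  [-0.19,-0.01,0.115,0],
  [-0.26,-0.01,0.16,0],
  [-0.32,-0.01,0.2,0],
  [-0.39,-0.01,0.24,0],
  [-0.45,-0.02,0.28,0],
  [-0.51,-0.02,0.314,0],
])

```text
time: 47.4
tcp_pos: [523.0, 122.4, 204.6]
tcp_rot: [0.272, -0.012, 0.962, 0.003]
force: [-3.5, -0.3, 1.4]
width: 14.9
gripper_force: 35.4
```

```bash
python3 rl.py w13 -0.35
```

```text
grasp [551.309 123.135 158.642] n 1244 med 1.8239753404032064 slope [-0.549 -0.054] lean [-28.757  -3.075] axis at grasp [530.231 119.917 158.642] foot~ [595.586 126.314  39.546] q [ 0.556  0.594 -1.119  2.209  1.575  0.681 -0.086] F [-3.478 -0.317  1.408] w 14.873250867221959 47.4
```

Call:
servo_tool([
  [-0.03,0,0.02,0],
  [-0.06,0,0.04,0],
  [-0.1,0,0.06,0],
  [-0.14,0,0.085,0],
  [-0.18,-0.01,0.11,0],
  [-0.21,-0.01,0.13,0],
  [-0.24,-0.01,0.15,0],
  [-0.25,-0.01,0.155,0],
])

```text
time: 48.25
tcp_pos: [552.2, 122.3, 204.5]
tcp_rot: [0.272, -0.012, 0.962, 0.004]
force: [-4.4, -0.3, 0.8]
width: 14.7
gripper_force: 35.3
```

```bash
python3 rl.py w14 -0.03
python3 - <<'E'
from h import *
P=cloud(optics.capture('side'));np.set_printoptions(precision=1,suppress=True)
for lo in range(70,150,10):
    m=(P[...,2]>lo)&(P[...,2]<lo+10)&(abs(P[...,1]-127)<16)&(abs(P[...,0]-578)<45);q=P[m]
    if len(q): print(lo,len(q),np.median(q,0))
E
```

```text
grasp [580.437 123.074 158.528] n 1778 med 0.5543905522688064 slope [-0.058 -0.016] lean [-3.298 -0.9  ] axis at grasp [575.172 121.796 158.528] foot~ [582.996 123.928  22.77 ] q [ 0.541  0.63  -1.096  2.149  1.56   0.689 -0.028] F [-4.363 -0.302  0.809] w 14.730764526812445 48.25
70 6 [580.7 127.7  74.8]
80 7 [576.8 127.9  85.8]
90 7 [577.1 126.1  96.3]
100 8 [577.2 126.5 105.9]
110 7 [577.8 127.3 113.6]
120 7 [574.9 128.3 123.5]
130 3 [574.2 128.2 132.9]
140 5 [593.3 135.9 147.3]
```

Call:
servo_tool([
  [-0.02,0,0.012,0],
  [-0.04,0,0.024,0],
  [-0.053,0,0.033,0],
  [-0.053,0,0.033,0],
  [-0.03,0,0.02,0],
  [-0.03,0,0.02,0],
  [-0.05,0,-0.02,0],
  [-0.1,0,-0.1,0],
])

```text
time: 49.15
tcp_pos: [555.2, 122.2, 218.4]
tcp_rot: [0.272, -0.013, 0.962, 0.003]
force: [0.3, 0.1, -0.1]
width: 14.8
gripper_force: 34.6
```

Call:
servo_tool([
  [-0.03,0,-0.05,0],
  [-0.06,0,-0.1,0],
  [-0.1,0,-0.16,0],
  [-0.14,0,-0.22,0],
  [-0.18,0,-0.29,0],
  [-0.22,0,-0.36,0],
  [-0.26,0,-0.42,0],
  [-0.26,0,-0.42,0],
])

```text
time: 49.95
tcp_pos: [555.8, 122.6, 269.1]
tcp_rot: [0.273, -0.012, 0.962, 0.004]
force: [0.0, 0.4, -0.1]
width: 14.9
gripper_force: 34.6
```

```bash
python3 rl.py w15 0.0
python3 - <<'E'
from h import *
from scipy.optimize import least_squares
P=cloud(optics.capture('side'));np.set_printoptions(precision=3,suppress=True)
for c in('x',):
    m=(P[...,2]>76)&(P[...,2]<185)&(abs(P[...,1]-126)<14)&(abs(P[...,0]-577)<22);q=P[m];print(len(q),q[:,2].min())
d=dict(np.load('w15.npz'));print(d['pos'])
K=d['K'];v,u=np.mgrid[:384,:512];a=u-K[0,2];b=v-K[1,2];rr=np.hypot(a,b)+1e-9;t=np.tan(rr/K[0,0])/rr
zz=d['range_z'];H=d['hand_eye'];W=(np.stack([a*t*zz,b*t*zz,zz],-1)@H[:3,:3].T+H[:3,3])@d['r'].T+d['pos'];z=W[...,2]
m=(np.hypot(W[...,0]-578,W[...,1]-124)<14)
for lo in range(66,200,8):
    q=W[m&(z>lo)&(z<lo+8)]
    if len(q)>8: print(lo,len(q),least_squares(lambda p:np.hypot(q[:,0]-p[0],q[:,1]-p[1])-5,[580,124],loss='soft_l1').x,q[:,2].min())
q=W[(np.hypot(W[...,0]-599,W[...,1]-127)<22)&(z>18)&(z<50)]
print('tube',len(q),least_squares(lambda p:np.hypot(q[:,0]-p[0],q[:,1]-p[1])-12,[604,127],loss='soft_l1').x)
E
```

```text
grasp [584.168 123.373 223.14 ] n 1641 med 1.133157635466393 slope [0.004 0.004] lean [0.224 0.208] axis at grasp [570.945 122.743 223.14 ] foot~ [570.414 122.249  87.142] q [ 0.644  0.543 -1.216  2.096  1.33   0.705  0.186] F [ 0.037  0.381 -0.127] w 14.924693904177976 49.95
74 87.08365098534064
[555.788 122.629 269.075]
66 68 [589.133 125.383] 66.01139541183309
90 70 [578.945 122.9  ] 90.68080621134357
98 84 [578.851 122.814] 98.02610516360997
106 90 [579.057 122.836] 106.07043899276738
114 94 [579.022 122.809] 114.0298470516206
122 99 [579.168 122.759] 122.00810205411508
130 116 [579.296 122.908] 130.05186554833983
138 129 [579.286 122.847] 138.093411751661
146 139 [579.242 122.719] 146.0083057060018
154 148 [579.345 122.84 ] 154.07338319738642
162 154 [579.471 122.828] 162.1070640831532
170 188 [579.526 122.765] 170.001736732469
178 205 [579.59 122.74] 178.0091063136777
186 214 [579.604 122.725] 186.02944554507235
194 235 [576.75 122.53] 194.01415309860582
tube 407 [599.212 126.671]
```

The rod is now upright in the grip (lean about 0.4°), with its foot at about z 86. I'm moving it over the socket.

Call:
servo_tool([
  [-0.02,0.005,0.015,0],
  [-0.05,0.01,0.03,0],
  [-0.08,0.015,0.05,0],
  [-0.11,0.02,0.07,0],
  [-0.14,0.03,0.09,0],
  [-0.174,0.034,0.107,0],
  [-0.174,0.034,0.107,0],
  [-0.174,0.034,0.107,0],
])

```text
time: 50.85
tcp_pos: [575.6, 126.5, 267.8]
tcp_rot: [0.272, -0.013, 0.962, 0.004]
force: [-0.3, -0.2, -0.4]
width: 14.9
gripper_force: 34.6
```

```bash
cat > ax.py <<'E'
from h import *
from scipy.optimize import least_squares
np.set_printoptions(precision=2,suppress=True)
s,r,c,T,W=wrist('w16');z=W[...,2];g=s['tcp_pos']+54*r[:,2];print(s['time'],s['tcp_pos'],g,s['force'],s['width'])
cf=lambda q,R,p0:least_squares(lambda p:np.hypot(q[:,0]-p[0],q[:,1]-p[1])-R,p0,loss='soft_l1').x
m=(np.hypot(W[...,0]-599,W[...,1]-127)<10)
for lo in range(72,190,16):
    q=W[m&(z>lo)&(z<lo+16)]
    if len(q)>8: print(lo,len(q),cf(q,5,[600,127]),q[:,2].min())
q=W[(np.hypot(W[...,0]-599,W[...,1]-127)<22)&(z>18)&(z<50)]
if len(q)>30: print('tube',len(q),cf(q,12,[604,127]))
E
python3 ax.py
```

```text
50.85 [575.63 126.49 267.77] [603.92 127.24 221.78] [-0.32 -0.22 -0.37] 14.883900704221434
88 149 [598.41 126.72] 88.40350681102214
104 182 [598.55 126.65] 104.05677060456892
120 222 [598.77 126.7 ] 120.06338406011821
136 258 [598.89 126.63] 136.0163369062428
152 300 [598.99 126.67] 152.04486511701452
168 383 [599.2  126.62] 168.03162858846264
184 436 [598.33 126.53] 184.04399927679486
tube 433 [599.07 127.03]
```

Call:
servo_tool([
  [0.01,0.003,0.03,0],
  [0.035,0.003,0.07,0],
  [0.06,0.003,0.11,0],
  [0.09,0.003,0.16,0],
  [0.12,0.003,0.21,0],
  [0.15,0.003,0.26,0],
  [0.18,0.003,0.31,0],
  [0.204,0.003,0.344,0],
])

```text
time: 51.7
tcp_pos: [576.2, 126.7, 227.2]
tcp_rot: [0.272, -0.013, 0.962, 0.004]
force: [-0.1, -0.4, 0.1]
width: 14.7
gripper_force: 34.6
```

```bash
python3 ax.py
```

```text
51.7 [576.18 126.71 227.15] [604.46 127.45 181.15] [-0.11 -0.45  0.15] 14.733180109223643
72 194 [599.1 126.9] 72.02679311991429
88 243 [599.36 126.85] 88.08615078107982
104 286 [599.4  126.86] 104.02822864707721
120 342 [599.6  126.83] 120.00527464465672
136 418 [599.84 126.82] 136.0882953961726
152 662 [596.68 126.78] 152.02072397079473
168 1036 [596.68 126.76] 168.0126852814786
184 1117 [597.11 126.79] 184.00505342535
tube 544 [599.23 127.12]
```

Call:
servo_tool([
  [0.015,0,0.025,0],
  [0.04,0,0.06,0],
  [0.06,0,0.1,0],
  [0.08,0,0.13,0],
  [0.1,0,0.165,0],
  [0.12,0,0.195,0],
  [0.135,0,0.215,0],
  [0.142,0,0.23,0],
])

```text
time: 52.55
tcp_pos: [576.2, 126.8, 200.5]
tcp_rot: [0.272, -0.013, 0.962, 0.004]
force: [-0.0, -1.2, -0.7]
width: 15.2
gripper_force: 34.6
```

Call:
servo_tool([
  [0.005,0,0.008,0],
  [0.01,0,0.016,0],
  [0.014,0,0.023,0],
  [0.018,0,0.03,0],
  [0.021,0,0.035,0],
  [0.024,0,0.04,0],
  [0.026,0,0.043,0],
  [0.026,0,0.043,0],
])

```text
time: 53.35
tcp_pos: [576.3, 126.7, 195.8]
tcp_rot: [0.272, -0.013, 0.962, 0.003]
force: [-0.3, -0.0, -0.9]
width: 15.1
gripper_force: 34.6
```

```bash
python3 ax.py
python3 - <<'E'
from h import *
P=cloud(optics.capture('side'));m=(np.hypot(P[...,0]-598,P[...,1]-127)<12)&(P[...,2]>100)&(P[...,2]<230);print('top z',np.sort(P[m][:,2])[-8:])
E
```

```text
53.35 [576.29 126.7  195.76] [604.58 127.44 149.77] [-0.31 -0.02 -0.9 ] 15.070174043269292
72 286 [599.56 126.84] 72.02062156331642
88 342 [599.75 126.8 ] 88.01492262577369
104 413 [599.97 126.82] 104.04900271698374
120 651 [590.14 126.84] 120.04049168681149
136 1045 [596.75 126.8 ] 136.00637407299354
152 1141 [597.22 126.76] 152.00141745829112
168 128 [599.13 128.65] 168.03884063038961
tube 783 [599.25 126.89]
top z [181.44771415 183.06827293 183.31393921 184.55815387 188.54965426
 190.85311666 195.96641109 201.58213874]
```

Call:
servo_tool([
  [0.004,0,0.007,0],
  [0.008,0,0.013,0],
  [0.012,0,0.02,0],
  [0.016,0,0.026,0],
  [0.02,0,0.033,0],
  [0.024,0,0.04,0],
  [0.028,0,0.045,0],
  [0.031,0,0.051,0],
])

```text
time: 54.25
tcp_pos: [579.0, 128.0, 193.6]
tcp_rot: [0.276, -0.013, 0.961, 0.004]
force: [-1.2, -1.3, 19.0]
width: 14.8
gripper_force: 36.4
```

The foot reached the floor with 19 N on the wrist. I'm releasing and backing off.

Call:
servo_tool([
  [-0.01,0,-0.02,0],
  [-0.015,0,-0.03,0],
  [-0.015,0,-0.03,0],
  [-0.015,0,-0.03,0],
  [-0.015,0,-0.03,0],
  [-0.015,0,-0.03,0],
  [-0.015,0,-0.03,0],
  [-0.015,0,-0.03,0],
], gripper=0.42)

```text
time: 55.05
tcp_pos: [576.0, 126.7, 193.1]
tcp_rot: [0.272, -0.013, 0.962, 0.004]
force: [0.3, 0.0, -1.1]
width: 35.8
gripper_force: 0.0
```

Call:
servo_tool([
  [0,0,-0.08,0],
  [0,0,-0.18,0],
  [0,0,-0.3,0],
  [0,0,-0.44,0],
  [0,0,-0.58,0],
  [0,0,-0.72,0],
  [0,0,-0.86,0],
  [0,0,-1,0],
])

```text
time: 55.85
tcp_pos: [522.8, 125.6, 279.4]
tcp_rot: [0.273, -0.013, 0.962, 0.003]
force: [0.2, -0.0, -0.3]
width: 35.9
gripper_force: 0.0
```

```bash
python3 ax.py
python3 - <<'E'
from h import *
np.set_printoptions(precision=1,suppress=True)
d=dict(np.load('w16.npz'))
K=d['K'];v,u=np.mgrid[:384,:512];a=u-K[0,2];b=v-K[1,2];rr=np.hypot(a,b)+1e-9;t=np.tan(rr/K[0,0])/rr
zz=d['range_z'];H=d['hand_eye'];W=(np.stack([a*t*zz,b*t*zz,zz],-1)@H[:3,:3].T+H[:3,3])@d['r'].T+d['pos'];z=W[...,2]
q=W[(np.hypot(W[...,0]-599,W[...,1]-127)<14)&(z>80)];print('rod top',np.percentile(q[:,2],[50,98,99.9]))
q=W[(np.hypot(W[...,0]-604,W[...,1]-42)<20)&(np.hypot(W[...,0]-604,W[...,1]-42)>9.5)&(z>60)];print('spool top',np.median(q[:,2]),np.percentile(q[:,2],[5,98]))
q=W[(np.hypot(W[...,0]-604,W[...,1]-42)<33)&(z>19)&(z<70)];print('spool axis',circ(q[:,:2]))
P=cloud(optics.capture('side'));m=(np.hypot(P[...,0]-599,P[...,1]-127)<14)&(P[...,2]>100);print('side top',np.sort(P[m][:,2])[-5:])
q=P[(np.hypot(P[...,0]-604,P[...,1]-42)<19)&(np.hypot(P[...,0]-604,P[...,1]-42)>9)&(P[...,2]>70)];print(np.median(q[:,2]))
E
```

```text
55.85 [522.81 125.63 279.38] [551.14 126.35 233.41] [ 0.21 -0.02 -0.29] 35.94297335615204
72 121 [601.56 127.71] 72.13507950645692
88 134 [601.71 127.9 ] 88.04574782776228
104 156 [602.24 128.02] 104.14752434676936
120 215 [599.38 128.12] 120.0245489905787
136 313 [599.99 128.17] 136.08710970092795
152 357 [600.79 128.43] 152.10048323544623
tube 379 [599.15 126.89]
rod top [139.3 162.8 163.5]
spool top 82.0540860110337 [ 75.8 243.5]
spool axis (array([603.7,  42.5]), np.float64(24.57177818596955))
side top [162.4 162.4 162.8 163.7 164. ]
237.11019573587552
```

```bash
python3 -c "
from workcell import ticket;print(ticket.job_done())"
```

```text
the job is handed in; nothing more can be done
None
```

The job is handed in at about 56 s: the spool sits flat on the base plate over the spindle (top at 82 mm), then the guide rod went fully home in the socket (top at about 162 mm); the gripper is clear of both and the lamp was not touched, though I did not re-measure the bystanders.

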